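Load the long nut, then hold the hidden bolt head

ROBOT

A 6-joint arm with a two-finger parallel gripper is mounted at the origin on the work surface; the furniture and walls round the work are solid. World frame = base frame: x ahead of the robot, y to its left, z up, the work surface at z = 0. Lengths are in m, angles in rad, forces in N, time in s.
With the tool pointing down it reaches from about 0.425 to 0.95 m from the base axis. Payload 3.5 kg.
Tool frame: the origin (TCP) lies at the very end of the fingers, on their centre line; the grasp point (between the pads) lies behind it (ctrl.grasp_offset is the z of the grasp point in the tool frame, in m); z points along the fingers, x is the direction in which the jaws open and shut, and the axes are right-handed (so a half turn about z gives the same grasp; the last joint's range is limited). The gripper opens to 85 mm and grips with 20 to 120 N. Pads are 22 mm wide; open, the fingers measure 114 mm over their backs; the gripper's body (76 mm by 85 mm) begins 54 mm behind the grasp point. The pads swing forward as they close: fully open they stand 13 mm farther back than shut.
Start: joints at [0.585, 0.286, 1.577, -0, 1.279, -0.15], TCP at [0.501, 0.453, 0.231] pointing down, gripper open.
Joint ranges: [-2.77, 2.77], [-0.9, 2.22], [0.21, 2.48], [-1.53, 4.67], [0.24, 2.81], [-2.84, 2.84]. Speed limits (rad/s): [2.79, 2.79, 3.14, 3.14, 3.14, 3.14].

INTERFACE

Orientations are given as a unit quaternion [x, y, z, w].
In Python, from plant import ctrl gives the robot as it stands.
- The arm moves only by the shell command python3 -m jog 'ROWS' [FORCE]. ROWS is JSON, a list of rows, each an object with "grip": the closure, from 0 (fully open) to 1 (shut); "xyz": the shift along the tool's x, y, z in m, a list of three; "dr": the turn, a rotation vector about the tool's x, y, z in rad, a list of three. A call has 1 to 12 rows; each row is the pose to reach, as a shift and turn from the pose commanded when the call began, along the tool's axes at that moment; what a row does not reach only later rows make up. A row lasts 1/12 s, in which the tool goes at most 41.7 mm and 7.16 degrees, less where a joint would pass 70% of its speed; a pose out of reach is approached as far as the arm can. A call with a gripper value outside its range is refused whole. The fingers move at their own pace and stop on an object; FORCE is the grip in N (left out, the last holds). Time passes only in rows, so rows that repeat a pose let the fingers close. It gives the time, the measured TCP pose, the force and the opening at its end, in the units of the state.
- ctrl.get_state(): the state, without advancing time (a new reading comes with each control period).
- ctrl.read_camera(name): name is "scene" or "top" or "wrist"; returns the picture (420x560x3 uint8, red, green, blue); there is no depth.
- ctrl.get_calibration(name): a dict with "mtx" (3x3 intrinsics, pixels), "R" (3x3) and "t" (3): a world point X has camera coordinates R X + t; the wrist camera has in their place "hand_eye" (4x4, takes a point from camera to tool coordinates, whose origin is the TCP and whose axes are the tool frame's). Camera axes: x right, y down, z forward; pixel columns grow to the right and rows downward; lengths in m; the calibration is good to about 2 mm. A picture is of the moment at which its call begins: read the wrist's pose just before it. get_calibration takes no time and is no camera call.
- ctrl.sign_off(): hands the job in, once; it reports no verdict.
The state is a dict: "time": time; "qpos": joint angles; "dq": joint speeds; "joint_efforts": joint torques, N m; "eef_pos": TCP position; "tcp_rot": TCP orientation; "contact_force": force on the tool from outside, world axes, zero at the start; "wrist_torque": the same for the moment, N m; "opening": opening from 0.0 (shut) to 1.0 (fully open).
Only numpy, scipy, OpenCV 4.12 (cv2) and the standard library are available. Lean on these libraries where they do the work, as an engineer would, in place of code of your own. Each camera call takes 0.05 s, during which the arm holds its last target.

TASK

The nut runner in front of the bracket is idling and drags the bolt slowly round. Pluck the long hexagonal nut from the pocket tray and set it upright, fully down, in the round feed well on top of the runner; then reach down into the gap behind the bracket, grasp the hidden bolt head squarely between the fingers and hold it so that the bolt stops turning. Finish while still holding the bolt head, and leave the spacers, the cup and the tape roll alone.

Things in the scene. Friction and masses are not known exactly. Their poses are not given: they have to be found in the camera images.
- fixture: Fixed bolting fixture. Origin on the bench under the bolt head; z up, x along the bolt to the rear, away from the robot. Base 144 x 110 mm, 8 mm thick, x -104 to 40 mm. Upright aluminium bracket 6 mm thick, 110 mm wide (y), top z 88 mm, rear face x -26 mm; like flange behind, front face x 26 mm. Gap between: 52 mm, open above and at both y ends. Grey runner in front, x -98 to -44 mm.
- well (a point): Centre of the mouth of the round feed well on the flat top of the grey nut runner (60 mm wide), 82 mm above the bench, at x = -71 mm, y = 0 in the fixture's frame. Well 28 mm wide, 12 mm deep; the seated nut stands 16 mm out of it, its centre 2 mm above this point. Axes as the fixture's.
- bolt_head (a point): Centre of the hexagonal steel bolt head, hidden behind the bracket in the middle of the gap, on the fixture's z axis, 60 mm above the bench. 20 mm across flats, 23 across corners, 20 mm thick along the fixture's x. A 16 mm round sleeve joins it to the bracket. Both y sides are free: from above, fingers close on it along the fixture's y. x is the bolt axis; the point turns with the bolt.
- bolt (a joint): Angle of the bolt about its axis, rad. It grows (right-handed about the fixture's x) at about 0.1 rad/s, driven with 0.06 N m while nothing holds it. Stiffly damped (0.6 N m s/rad): fingers closing on it with 20 N or more turn it in a second or two until two flats lie on the pads. At multiples of pi/3 two flats are upright, facing the fixture's +y and -y.
- tray: Fixed grey plastic pocket tray, 112 x 112 mm, 12 mm high. Origin under its centre, z up. Four round pockets 28 mm wide and 8 mm deep (floor 4 mm above the bench) at x = +-28, y = +-28 mm; three are filled (the long nut and two spacers, which is where differs), one is empty.
- nut_mid (a point): Centre (half-way up) of the long hexagonal nut of plain steel, loose, about 60 g, upright in a pocket of the tray: 20 mm across flats, 23 mm across corners, 28 mm high, so it stands 20 mm out of the tray; its hole is for show only. z is up along its axis, x points out through the middle of a flat (flats every 60 degrees).
- long_nut: The same long nut, with its origin at the centre of its underside.
- spacer_1_mid (a point): Centre of a round aluminium spacer, 14 mm in diameter, 16 mm high, in another pocket of the tray. To be left there.
- spacer_2_mid (a point): Centre of a second such spacer in a third pocket. To be left there.
- cup: Small grey plastic cup, 71 mm wide, 40 mm high, on the bench. Origin under its centre. To be left alone.
- tape: Red roll of tape lying flat, 85 mm wide, 20 mm high. Origin under its centre. To be left alone.
There are look-alikes about, which are no part of the job. Of the things like the long_nut, leave any that is blue or orange; of the rest the smaller one is meant.

How it is judged:
By the outcome, as a careful person would: the job done as asked, in the order asked, and still so for the second after the job is handed in, while the arm keeps its last pose, push and grip.
It also fails if it takes over 48 s, if anything falls off the work surface, if the arm or the gripper's body presses on something with over 40 N, if the wrist force passes 120 N, or if a joint passes its speed limit or range.

## Working session

There is one attempt and no reset: what is moved stays moved. The work goes in short steps, Python scripts to look and compute and a shell command to move; the robot and the scene stay as the last step left them, time stands still between calls to the robot, and variables do not carry over. Pictures are saved under pics/ and viewed, and the job is handed in when it is done.

```bash
ls; mkdir -p pics
python3 - <<'E'
from plant import ctrl
import cv2
print(ctrl.get_state(), ctrl.grasp_offset)
for n in ["scene","top","wrist"]:
    c=ctrl.get_calibration(n); print(n,{k:__import__('numpy').round(v,4).tolist() for k,v in c.items()})
    cv2.imwrite(f"pics/{n}0.png",ctrl.read_camera(n)[:,:,::-1])
E
```

```text
pics
{'time': 0.0, 'qpos': array([ 5.84996138e-01,  2.87185175e-01,  1.57818037e+00,  6.77589114e-06,
        1.27860800e+00, -1.49966157e-01]), 'dq': array([-4.20655731e-04, -1.84712724e-04,  4.68980210e-04, -7.04049280e-05,
        2.24480610e-04, -2.93458629e-05]), 'joint_efforts': array([ 1.81892183e-04, -4.05979908e+01, -2.92626303e+01, -1.51697673e-04,
        5.73687226e-03, -1.37755929e-06]), 'eef_pos': array([0.50015981, 0.4522988 , 0.22993235]), 'tcp_rot': array([ 9.33234934e-01,  3.59264723e-01, -1.16309739e-03,  2.53736555e-04]), 'contact_force': array([-0.49386974,  0.18671929, -0.5259928 ]), 'wrist_torque': array([-0.0112791 , -0.0026952 , -0.03331703]), 'opening': 0.9962607790038545} -0.0187
scene {'mtx': [[521.3903, 0.0, 279.6523], [0.0, 521.3903, 206.0099], [0.0, 0.0, 1.0]], 'R': [[-0.6006, -0.7996, -0.0035], [-0.4628, 0.3511, -0.814], [0.652, -0.4873, -0.5809]], 't': [0.3908, 0.2647, 0.9061]}
top {'mtx': [[431.8828, 0.0, 268.7988], [0.0, 431.8828, 210.289], [0.0, 0.0, 1.0]], 'R': [[-0.0244, -0.9992, -0.032], [-0.9819, 0.03, -0.1873], [0.1881, 0.0269, -0.9818]], 't': [0.1188, 0.563, 1.0327]}
wrist {'mtx': [[370.4739, 0.0, 283.6022], [0.0, 370.4739, 202.2418], [0.0, 0.0, 1.0]], 'hand_eye': [[1.0, -0.0003, 0.0004, -0.0011], [0.0002, 0.952, 0.3062, -0.0784], [-0.0005, -0.3062, 0.952, -0.1436], [0.0, 0.0, 0.0, 1.0]]}
```

View pics/scene0.png

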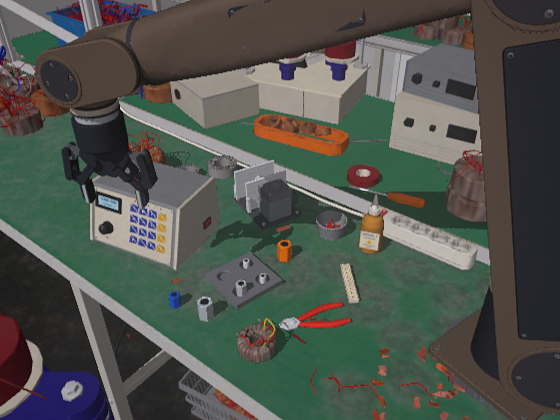

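View pics/top0.png

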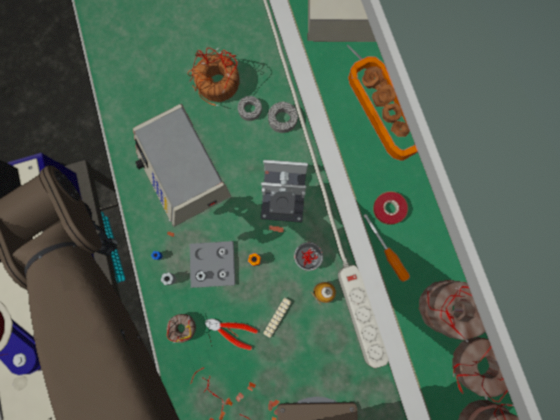

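View pics/wrist0.png

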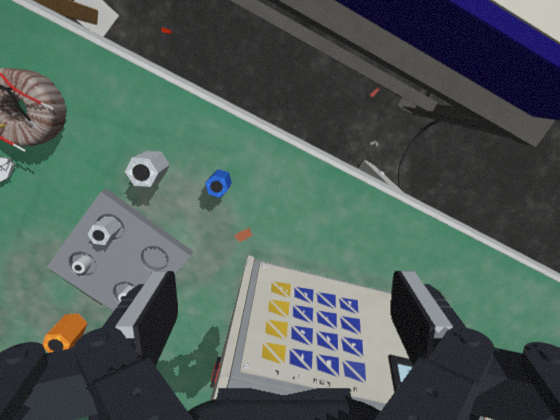

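The top view shows the tray at about (212,264) and the fixture at about (284,192). Next I'll crop in close.

Run:
```python
import cv2, numpy as np
t=cv2.imread('pics/top0.png'); s=cv2.imread('pics/scene0.png'); w=cv2.imread('pics/wrist0.png')
a=cv2.resize(t[230:300,145:275],None,fx=6,fy=6,interpolation=cv2.INTER_CUBIC); cv2.imwrite('pics/c1.png',a)
a=cv2.resize(t[150:230,250:320],None,fx=7,fy=7,interpolation=cv2.INTER_CUBIC); cv2.imwrite('pics/c2.png',a)
a=cv2.resize(s[150:330,160:310],None,fx=3.3,fy=3.3,interpolation=cv2.INTER_CUBIC); cv2.imwrite('pics/c3.png',a)
a=cv2.resize(w[130:330,20:250],None,fx=3,fy=3,interpolation=cv2.INTER_CUBIC); cv2.imwrite('pics/c4.png',a)
```

```text
(no output)
```

View pics/c1.png

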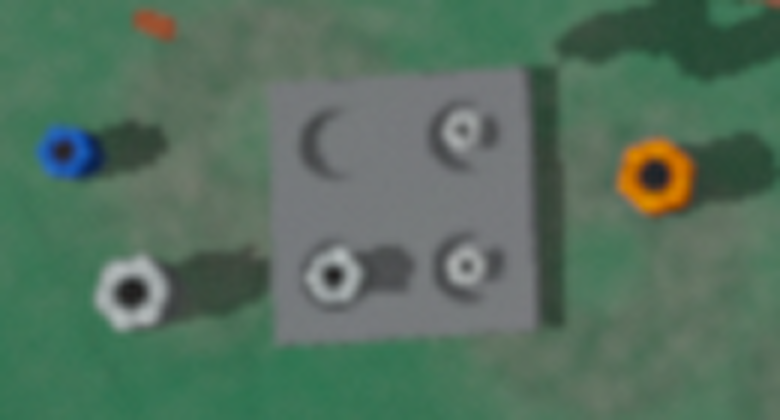

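View pics/c2.png

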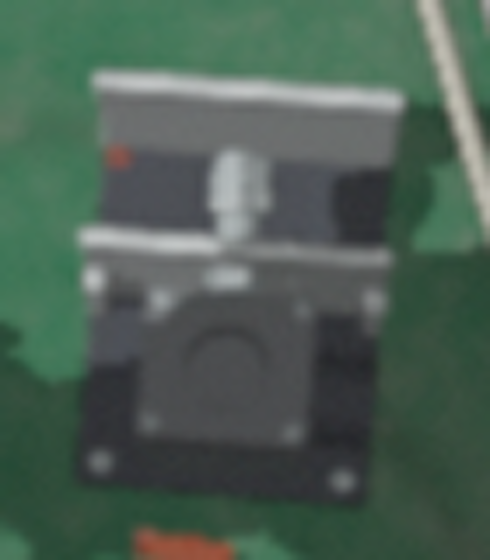

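View pics/c3.png

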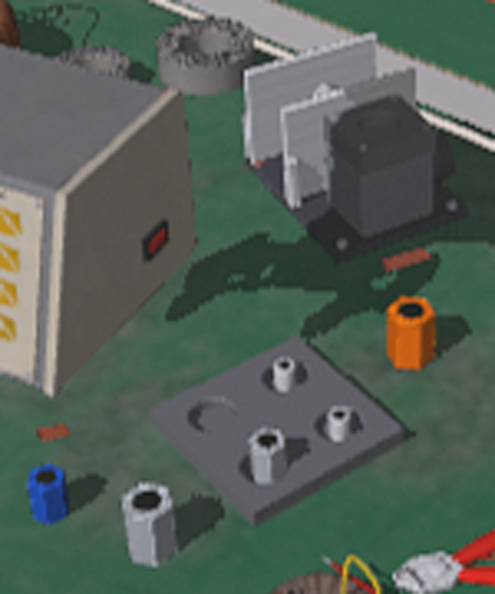

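View pics/c4.png

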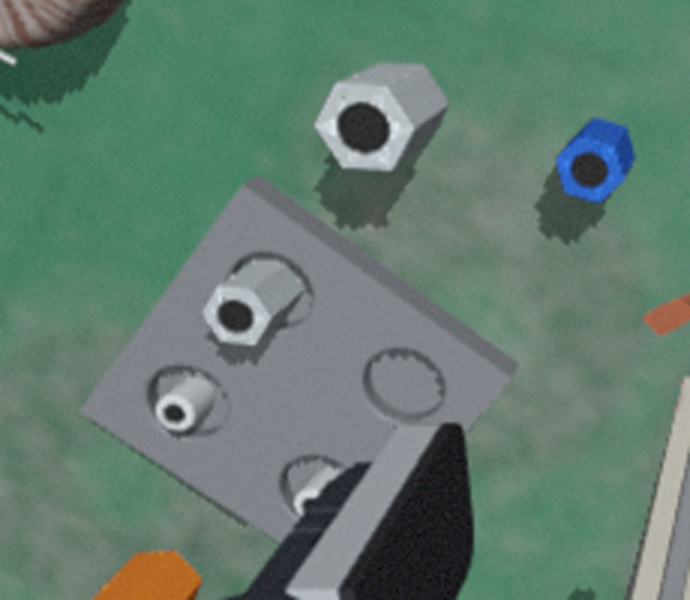

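Things that could be taken for the nut, by top-view pixel:
- (156,255): blue nut
- (254,259): orange nut
- (167,279): larger silver nut, on the bench
- (200,276): smaller plain silver nut, in the tray
- (222,251) and (222,274): round spacers

I choose the plain one in the tray at (200,276), which is wrist (98,235). The close crops show a hexagon standing in a pocket, smaller than the bench one. Next I'll triangulate it.

```bash
cat > h.py <<'E'
import numpy as np, cv2
from scipy.spatial.transform import Rotation as Rn
from plant import ctrl
def cam(n,st=None):
    c=ctrl.get_calibration(n); K=c['mtx']
    if n!='wrist': return K,c['R'],c['t']
    T=np.eye(4); T[:3,:3]=Rn.from_quat(st['tcp_rot']).as_matrix(); T[:3,3]=st['eef_pos']
    M=np.linalg.inv(T@c['hand_eye']); return K,M[:3,:3],M[:3,3]
def ray(C,uv):
    K,R,t=C; d=R.T@np.linalg.solve(K,[uv[0],uv[1],1.]); return -R.T@t, d/np.linalg.norm(d)
def tri(*obs):
    A=np.zeros((3,3));b=np.zeros(3);L=[]
    for C,uv in obs:
        o,d=ray(C,uv);P=np.eye(3)-np.outer(d,d);A+=P;b+=P@o;L.append((o,P))
    X=np.linalg.solve(A,b); return X,[np.linalg.norm(P@(X-o))*1e3 for o,P in L]
def plane(C,uv,z):
    o,d=ray(C,uv); return o+d*(z-o[2])/d[2]
def proj(C,X):
    K,R,t=C; p=K@(R@np.asarray(X)+t); return p[:2]/p[2]
S0=dict(eef_pos=np.array([0.50015981,0.4522988,0.22993235]),tcp_rot=np.array([9.33234934e-01,3.59264723e-01,-1.16309739e-03,2.53736555e-04]))
E
python3 - <<'E'
from h import *
np.set_printoptions(precision=4,suppress=True)
T,S,W=cam('top'),cam('scene'),cam('wrist',S0)
print('nut3',tri((T,(200.5,275.8)),(S,(240.6,283.6)),(W,(98.3,235.3))))
print('nut TS',tri((T,(200.5,275.8)),(S,(240.6,283.6))))
print('nut TW',tri((T,(200.5,275.8)),(W,(98.3,235.3))))
print('well',tri((T,(282,202.1)),(S,(277,186.4))))
c=lambda x,y:(x/6+145,y/6+230)
# tray corners z .012 
P=np.array([plane(T,c(*p),.012) for p in [(275,85),(523,70),(537,330),(276,343)]]);print(P,P.mean(0))
d=lambda x,y:(x/7+250,y/7+150)
P=np.array([plane(T,d(*p),.088) for p in [(82,235),(391,257)]]);v=P[1]-P[0];print(P,np.linalg.norm(v),np.degrees(np.arctan2(v[1],v[0])))
P=np.array([plane(T,d(*p),.088) for p in [(97,77),(403,98)]]);v=P[1]-P[0];print(P,np.linalg.norm(v),np.degrees(np.arctan2(v[1],v[0])))
P=np.array([plane(T,d(*p),.008) for p in [(80,487),(364,503)]]);v=P[1]-P[0];print(P,np.linalg.norm(v),np.degrees(np.arctan2(v[1],v[0])))
print(Rn.from_quat(S0['tcp_rot']).as_matrix())
E
```

```text
nut3 (array([0.4066, 0.2791, 0.0303]), [np.float64(1.84694111901705), np.float64(1.6308480650172952), np.float64(1.6313373498888675)])
nut TS (array([0.4075, 0.2796, 0.028 ]), [np.float64(1.2005704260039005), np.float64(1.2005704260037577)])
nut TW (array([0.4072, 0.2795, 0.034 ]), [np.float64(0.7982278390123266), np.float64(0.7982278390122546)])
well (array([0.5778, 0.0668, 0.0818]), [np.float64(3.808085545141553), np.float64(3.80808554514153)])
[[0.4909 0.3092 0.012 ]
 [0.4944 0.2015 0.012 ]
 [0.3836 0.1965 0.012 ]
 [0.3809 0.3077 0.012 ]] [0.4375 0.2537 0.012 ]
[[0.6275 0.1183 0.088 ]
 [0.616  0.0099 0.088 ]] 0.10908809975129287 -96.05363071508964
[[0.6853 0.1117 0.088 ]
 [0.6738 0.0033 0.088 ]] 0.10909138235632038 -96.04712040120316
[[0.5509 0.1246 0.008 ]
 [0.5417 0.0187 0.008 ]] 0.106230951330333 -94.97113160635968
[[ 0.7419  0.6706 -0.002 ]
 [ 0.6706 -0.7419 -0.0013]
 [-0.0024 -0.0004 -1.    ]]
```

```bash
python3 -m jog '[{"grip":0,"xyz":[-0.04,0.015,0],"dr":[0,0,0]},{"grip":0.2,"xyz":[-0.08,0.03,0],"dr":[0,0,0]},{"grip":0.2,"xyz":[-0.12,0.043,0],"dr":[0,0,0]},{"grip":0.2,"xyz":[-0.155,0.055,0.02],"dr":[0,0,0]},{"grip":0.2,"xyz":[-0.185,0.066,0.05],"dr":[0,0,0]},{"grip":0.2,"xyz":[-0.185,0.066,0.08],"dr":[0,0,0]},{"grip":0.2,"xyz":[-0.185,0.066,0.1],"dr":[0,0,0]},{"grip":0.2,"xyz":[-0.185,0.066,0.1],"dr":[0,0,0]},{"grip":0.2,"xyz":[-0.185,0.066,0.1],"dr":[0,0,0]}]' 40
python3 - <<'E'
from h import *
import json
st=ctrl.get_state(); im=ctrl.read_camera('wrist')
json.dump({k:st[k].tolist() for k in('eef_pos','tcp_rot')},open('s1.json','w'))
cv2.imwrite('pics/w1.png',im[:,:,::-1])
print(st['eef_pos'],st['time'],st['qpos'])
E
```

```text
time: 0.9
eef_pos: [0.407, 0.2792, 0.1305]
tcp_rot: [0.933, 0.359, -0.001, 0.0]
contact_force: [0.4, -0.3, 0.6]
opening: 0.801
[0.40698354 0.27924541 0.1304959 ] 0.9 [ 3.95466404e-01 -4.59002895e-03  2.09777089e+00  3.06110807e-05
  1.05116992e+00 -3.39333819e-01]
```

View pics/w1.png

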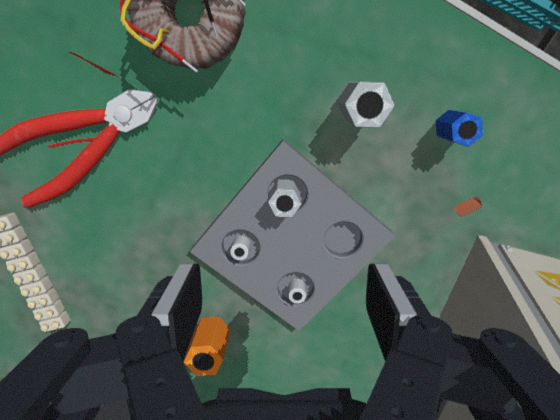

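The wrist picture shows the tray nut at (285,203), with spacers at (239,250) and (297,295) and the pliers at (130,110). Next is the hexagon's yaw and centre.

Run:
```python
from h import *
import json
np.set_printoptions(precision=4,suppress=True)
im=cv2.imread('pics/w1.png'); g=cv2.cvtColor(im,cv2.COLOR_BGR2GRAY)
a=cv2.resize(im[165:245,240:330],None,fx=7,fy=7,interpolation=cv2.INTER_CUBIC)
cv2.imwrite('pics/c5.png',a)
m=(g>175).astype(np.uint8); cv2.imwrite('pics/c6.png',cv2.resize(m[165:245,240:330]*255,None,fx=7,fy=7,interpolation=0))
cs,_=cv2.findContours(m[165:235,255:320],cv2.RETR_EXTERNAL,cv2.CHAIN_APPROX_NONE)
c=max(cs,key=cv2.contourArea).reshape(-1,2)+[255,165]
h=cv2.convexHull(c); print(cv2.contourArea(h),cv2.moments(h)['m10']/cv2.moments(h)['m00'],cv2.moments(h)['m01']/cv2.moments(h)['m00']); print(cv2.approxPolyDP(h,2,True).reshape(-1,2))
```

```text
608.0 284.30345394736844 202.3059210526316
[[278 189]
 [292 190]
 [300 204]
 [290 215]
 [276 215]
 [269 203]]
```

View pics/c5.png

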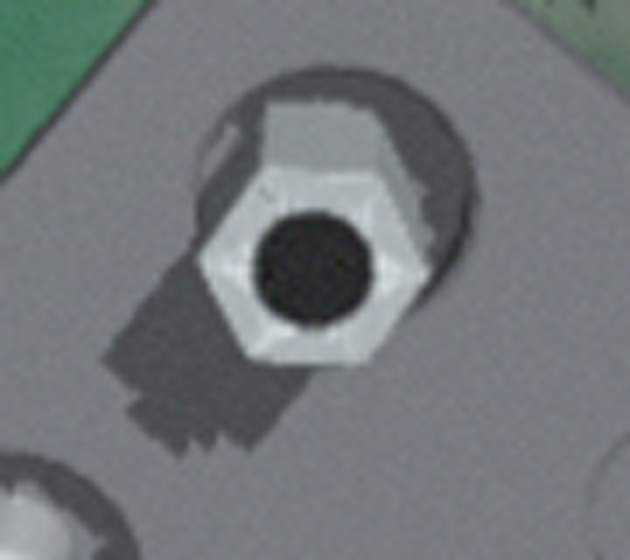

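View pics/c6.png

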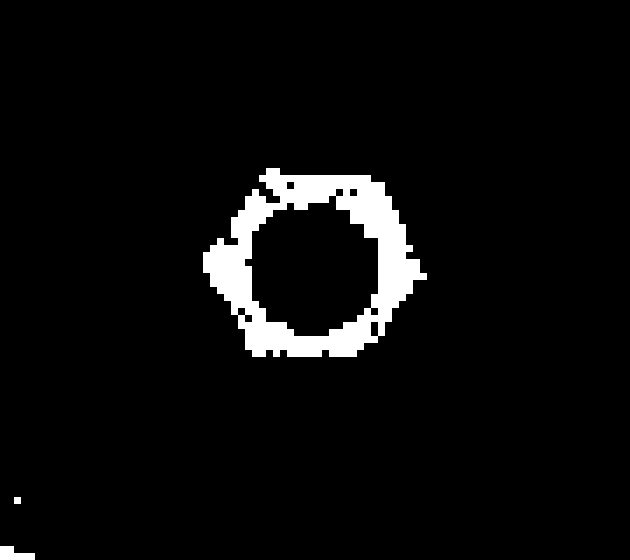

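Run:
```python
from h import *
import json
np.set_printoptions(precision=4,suppress=True)
st={k:np.array(v) for k,v in json.load(open('s1.json')).items()}
W0,W1,T,S=cam('wrist',S0),cam('wrist',st),cam('top'),cam('scene')
c=lambda x,y:((x+.5)/7+240-.5,(y+.5)/7+165-.5)
u=c(313,268)
print(tri((W0,(98.3,235.3)),(W1,u)),tri((T,(200.5,275.8)),(W1,u)),tri((S,(240.6,283.6)),(W1,u)))
print(tri((W0,(98.3,235.3)),(W1,u),(T,(200.5,275.8)),(S,(240.6,283.6))))
P=np.array([plane(W1,c(*p),.032) for p in [(200,262),(272,170),(375,175),(430,268),(365,362),(250,362)]])
ce=P.mean(0);d=P-ce;print('wrist z=.032',plane(W1,u,.032),ce,np.linalg.norm(d,axis=1))
a=np.degrees(np.arctan2(d[:,1],d[:,0]));print(a, np.degrees(np.angle(np.exp(6j*np.radians(a)).mean()))/6)
R=Rn.from_quat(st['tcp_rot']).as_matrix();print(R,R.T@(ce-st['eef_pos']))
```

```text
(array([0.4062, 0.279 , 0.0328]), [np.float64(0.14222624673703166), np.float64(0.14222624673696385)]) (array([0.4072, 0.2793, 0.0323]), [np.float64(1.0055601803843581), np.float64(1.0055601803842817)]) (array([0.4075, 0.2779, 0.0269]), [np.float64(0.26880166047947535), np.float64(0.2688016604792511)])
(array([0.4066, 0.2789, 0.0303]), [np.float64(1.5061576556946115), np.float64(0.41661899949016634), np.float64(1.922973660445331), np.float64(1.6826104290155919)])
wrist z=.032 [0.4063 0.2789 0.032 ] [0.4064 0.2791 0.032 ] [0.0113 0.0108 0.011  0.0113 0.011  0.0118]
[-140.6073  155.0962  100.4918   41.7293  -21.3291  -81.1229] -20.9449369323164
[[ 0.742   0.6704 -0.0026]
 [ 0.6704 -0.742  -0.001 ]
 [-0.0026 -0.0009 -1.    ]] [-0.0003 -0.0002  0.0985]
```

The two wrist views put the nut top at 32.8 mm and its corner radius at about 11.2 mm. Its flats face 9° yaw, so I turn the tool +33° about its z, which leaves the jaws clear of both spacers.

```bash
python3 -m jog '[{"grip":0.45,"xyz":[0,0,0.01],"dr":[0,0,0.12]},{"grip":0.45,"xyz":[0,0,0.025],"dr":[0,0,0.24]},{"grip":0.45,"xyz":[0,0,0.04],"dr":[0,0,0.36]},{"grip":0.45,"xyz":[0,0,0.055],"dr":[0,0,0.48]},{"grip":0.45,"xyz":[0,0,0.07],"dr":[0,0,0.576]},{"grip":0.45,"xyz":[0,0,0.09],"dr":[0,0,0.576]},{"grip":0.45,"xyz":[0,0,0.1],"dr":[0,0,0.576]},{"grip":0.45,"xyz":[0,0,0.11],"dr":[0,0,0.576]},{"grip":0.45,"xyz":[0,0,0.112],"dr":[0,0,0.576]},{"grip":0.45,"xyz":[0,0,0.112],"dr":[0,0,0.576]}]' 40
python3 - <<'E'
from h import *
st=ctrl.get_state(); im=ctrl.read_camera('wrist')
cv2.imwrite('pics/w2.png',im[:,:,::-1]); print(st['eef_pos'],st['contact_force'])
E
```

```text
time: 1.78
eef_pos: [0.4081, 0.2799, 0.0196]
tcp_rot: [0.997, 0.08, 0.0, -0.0]
contact_force: [-0.2, -0.4, 0.4]
opening: 0.551
[0.40810383 0.27992632 0.01958362] [-0.17059918 -0.43822555  0.43825671]
```

View pics/w2.png

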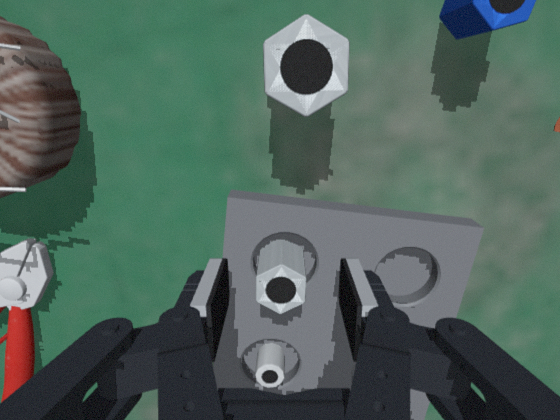

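The nut is at (282,290), between the pads and square to them. Correct by 1.5 mm and close.

```bash
python3 -m jog '[{"grip":0.45,"xyz":[-0.0018,0.0006,0.0015],"dr":[0,0,0]},{"grip":0.9,"xyz":[-0.0018,0.0006,0.0015],"dr":[0,0,0]},{"grip":0.9,"xyz":[-0.0018,0.0006,0.0015],"dr":[0,0,0]},{"grip":0.9,"xyz":[-0.0018,0.0006,0.0015],"dr":[0,0,0]},{"grip":0.9,"xyz":[-0.0018,0.0006,0.0015],"dr":[0,0,0]},{"grip":0.9,"xyz":[-0.0018,0.0006,0.0015],"dr":[0,0,0]}]' 40
python3 - <<'E'
from h import *
st=ctrl.get_state(); print(st['eef_pos'],st['contact_force'],st['opening'])
E
```

```text
time: 2.33
eef_pos: [0.4065, 0.279, 0.0186]
tcp_rot: [0.997, 0.079, 0.0, -0.0]
contact_force: [-0.5, -0.6, 4.7]
opening: 0.218
[0.40652685 0.27899829 0.01856877] [-0.49531507 -0.63787174  4.73940265] 0.21830512857603704
```

```bash
python3 -m jog '[{"grip":0.9,"xyz":[0,0,-0.005],"dr":[0,0,0]},{"grip":0.9,"xyz":[0,0,-0.02],"dr":[0,0,0]},{"grip":0.9,"xyz":[0,0,-0.05],"dr":[0,0,0]},{"grip":0.9,"xyz":[0,0,-0.085],"dr":[0,0,0]},{"grip":0.9,"xyz":[0,0,-0.12],"dr":[0,0,-0.12]},{"grip":0.9,"xyz":[0.01,0.015,-0.15],"dr":[0,0,-0.24]},{"grip":0.9,"xyz":[0.03,0.04,-0.17],"dr":[0,0,-0.36]},{"grip":0.9,"xyz":[0.05,0.065,-0.18],"dr":[0,0,-0.48]},{"grip":0.9,"xyz":[0.07,0.09,-0.18],"dr":[0,0,-0.6]},{"grip":0.9,"xyz":[0.09,0.115,-0.18],"dr":[0,0,-0.72]},{"grip":0.9,"xyz":[0.11,0.14,-0.18],"dr":[0,0,-0.84]},{"grip":0.9,"xyz":[0.11,0.14,-0.18],"dr":[0,0,-0.84]}]' 40
python3 - <<'E'
from h import *
st=ctrl.get_state(); im=ctrl.read_camera('wrist')
cv2.imwrite('pics/w3.png',im[:,:,::-1]); print(st['eef_pos'],st['contact_force'],st['opening'])
R=Rn.from_quat(st['tcp_rot']).as_matrix();print(np.degrees(np.arctan2(R[1,0],R[0,0])),R.T@(np.array([.63,.067,.2])-st['eef_pos']))
E
```

```text
time: 3.33
eef_pos: [0.5401, 0.1543, 0.1979]
tcp_rot: [0.878, 0.479, 0.001, 0.001]
contact_force: [-0.6, -0.4, -0.3]
opening: 0.221
[0.54006692 0.15428255 0.19794263] [-0.57694285 -0.43897452 -0.31680572] 0.22090396516177008
57.22838119482022 [-0.02471058  0.12286961 -0.00169779]
```

View pics/w3.png

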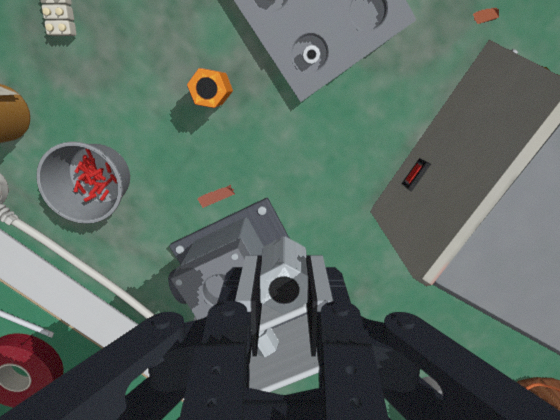

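The nut is held at (285,290) and the runner is at about (215,275). I carry on past the well so that I can see it.

```bash
python3 -m jog '[{"grip":0.9,"xyz":[-0.006,0.025,0],"dr":[0,0,-0.12]},{"grip":0.9,"xyz":[-0.012,0.055,0],"dr":[0,0,-0.24]},{"grip":0.9,"xyz":[-0.018,0.085,0],"dr":[0,0,-0.36]},{"grip":0.9,"xyz":[-0.025,0.115,0],"dr":[0,0,-0.466]},{"grip":0.9,"xyz":[-0.025,0.123,0],"dr":[0,0,-0.466]},{"grip":0.9,"xyz":[-0.025,0.123,0],"dr":[0,0,-0.466]},{"grip":0.9,"xyz":[-0.025,0.123,0],"dr":[0,0,-0.466]}]' 40
python3 - <<'E'
from h import *
import json
st=ctrl.get_state(); im=ctrl.read_camera('wrist')
json.dump({k:st[k].tolist() for k in('eef_pos','tcp_rot')},open('s4.json','w'))
cv2.imwrite('pics/w4.png',im[:,:,::-1]); print(st['eef_pos'],st['contact_force'],st['opening'])
E
```

```text
time: 3.97
eef_pos: [0.6257, 0.0712, 0.1971]
tcp_rot: [0.744, 0.668, -0.001, -0.001]
contact_force: [0.8, 0.0, -0.8]
opening: 0.217
[0.62570352 0.07121527 0.19709258] [ 0.80927092  0.02429612 -0.78703643] 0.21705703683726535
```

View pics/w4.png

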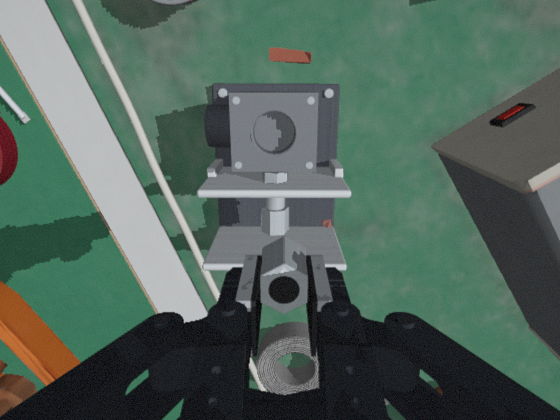

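The whole fixture shows: the well at (274,132), the bracket's top edge at about row 187, and the bolt head at about (275,220). Zooming in.

Run:
```python
import cv2
im=cv2.imread('pics/w4.png')
cv2.imwrite('pics/c7.png',cv2.resize(im[85:280,195:355],None,fx=3.07,fy=3.07,interpolation=cv2.INTER_CUBIC))
cv2.imwrite('pics/c8.png',cv2.resize(im[100:165,235:315],None,fx=8,fy=8,interpolation=cv2.INTER_CUBIC))
```

```text
(no output)
```

View pics/c7.png

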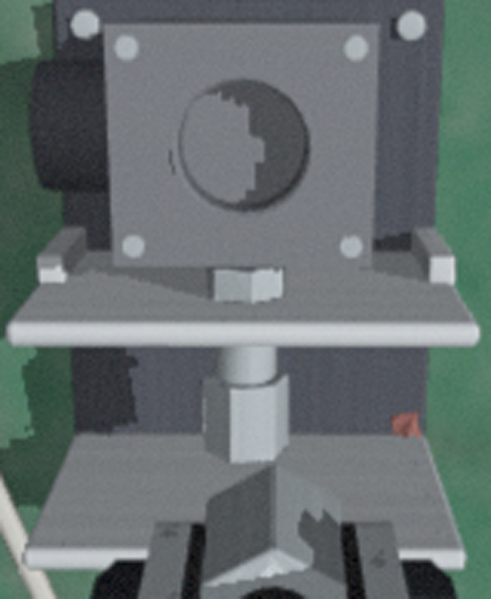

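View pics/c8.png

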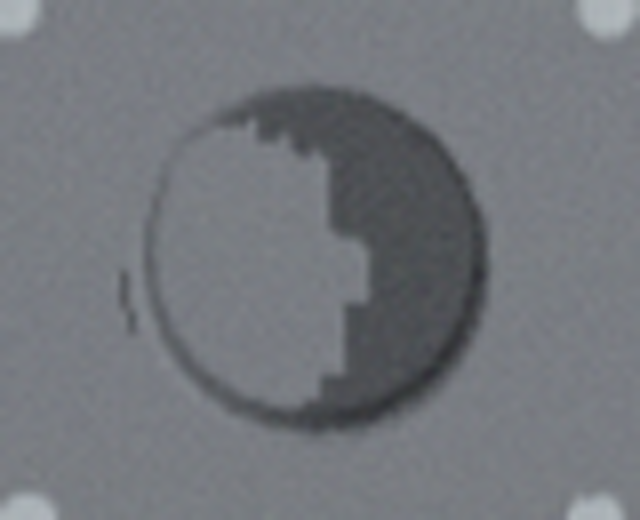

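Run:
```python
from h import *
import json
np.set_printoptions(precision=4,suppress=True)
st={k:np.array(v) for k,v in json.load(open('s4.json')).items()}
W,T,S=cam('wrist',st),cam('top'),cam('scene')
u=(274.2,131.9)
print(tri((W,u),(T,(282,202.1))),tri((W,u),(S,(277,186.4))),tri((W,u),(T,(282,202.1)),(S,(277,186.4))))
w=plane(W,u,.082);print('well',w,plane(T,(282,202.1),.082))
c=lambda x,y:((x+.5)/3.07+195-.5,(y+.5)/3.07+85-.5)
def ed(a,b,z):
    p,q=plane(W,c(*a),z),plane(W,c(*b),z);v=q-p;print(p,q,(p+q)/2,np.linalg.norm(v)*1e3,np.degrees(np.arctan2(v[1],v[0])));return p,q
ed((9,322),(478,322),.088); ed((9,343),(478,343),.088)   # bracket front/rear top edges
ed((105,23),(378,26),.082); ed((116,264),(368,264),.082)
ed((23,565),(465,565),.088)
yaw=np.radians(-6); ex=np.array([np.cos(yaw),np.sin(yaw),0])
print('bolt from well',w+ex*.071)
R=Rn.from_quat(st['tcp_rot']).as_matrix();print(np.degrees(np.arctan2(R[1,0],R[0,0])),R[:,2],R.T@(w-st['eef_pos']))
# bolt head top edges px
for p in [(207,380),(288,378),(235,460),(287,455),(262,415)]: print(p,plane(W,c(*p),.07))
```

```text
(array([0.5751, 0.0699, 0.1068]), [np.float64(0.18501137692146874), np.float64(0.1850113769214864)]) (array([0.5762, 0.0669, 0.0821]), [np.float64(2.879331907234685), np.float64(2.8793319072348056)]) (array([0.5777, 0.0677, 0.0822]), [np.float64(1.477312287878743), np.float64(3.2412458516900706), np.float64(4.446844899825129)])
well [0.578  0.0692 0.082 ] [0.5804 0.0696 0.082 ]
[0.6116 0.0108 0.088 ] [0.6233 0.1184 0.088 ] [0.6175 0.0646 0.088 ] 108.28361039995248 83.80883402221208
[0.6166 0.0099 0.088 ] [0.6284 0.1181 0.088 ] [0.6225 0.064  0.088 ] 108.91944658043751 83.80738676635495
[0.5486 0.042  0.082 ] [0.5556 0.1012 0.082 ] [0.5521 0.0716 0.082 ] 59.59530096569042 83.22370785067285
[0.602  0.0364 0.082 ] [0.6083 0.0946 0.082 ] [0.6052 0.0655 0.082 ] 58.61739404708528 83.81274481116941
[0.6736 0.0031 0.088 ] [0.6855 0.1119 0.088 ] [0.6795 0.0575 0.088 ] 109.4428154198383 83.79097876930891
bolt from well [0.6486 0.0617 0.082 ]
83.8413697615979 [-0.0022  0.0008 -1.    ] [-0.0072 -0.0469  0.1152]
(207, 380) [0.6365 0.0527 0.07  ]
(288, 378) [0.6382 0.073  0.07  ]
(235, 460) [0.6588 0.0571 0.07  ]
(287, 455) [0.6589 0.0706 0.07  ]
(262, 415) [0.6473 0.0654 0.07  ]
```

Run:
```python
from h import *
import json
np.set_printoptions(precision=4,suppress=True)
im=cv2.imread('pics/w4.png'); g=cv2.cvtColor(im,cv2.COLOR_BGR2GRAY)
m=(g[270:310,262:308]<45).astype(np.uint8); n,l,s,ce=cv2.connectedComponentsWithStats(m)
k=l[20,23]; u=ce[k]+[262,270]; print(u,s[k])
c=ctrl.get_calibration('wrist');H=c['hand_eye']
d=H[:3,:3]@np.linalg.solve(c['mtx'],[*u,1]);o=H[:3,3];print('nut top in tool',o+d*(-.0138-o[2])/d[2])
```

```text
[283.5958 289.4172] [  7   7  30  26 616]
nut top in tool [-0.0008 -0.0009 -0.0138]
```

```bash
python3 -m jog '[{"grip":0.9,"xyz":[-0.003,-0.023,0],"dr":[0,0,0]},{"grip":0.9,"xyz":[-0.0065,-0.046,0.02],"dr":[0,0,0]},{"grip":0.9,"xyz":[-0.0065,-0.046,0.05],"dr":[0,0,0]},{"grip":0.9,"xyz":[-0.0065,-0.046,0.075],"dr":[0,0,0]},{"grip":0.9,"xyz":[-0.0065,-0.046,0.087],"dr":[0,0,0]},{"grip":0.9,"xyz":[-0.0065,-0.046,0.087],"dr":[0,0,0]},{"grip":0.9,"xyz":[-0.0065,-0.046,0.087],"dr":[0,0,0]}]' 40
python3 - <<'E'
from h import *
st=ctrl.get_state(); 
for n in('wrist','scene','top'): cv2.imwrite(f'pics/{n}5.png',ctrl.read_camera(n)[:,:,::-1])
print(st['eef_pos'],st['contact_force'],st['opening'])
s=cv2.imread('pics/scene5.png');cv2.imwrite('pics/c9.png',cv2.resize(s[130:240,210:330],None,fx=5,fy=5,interpolation=cv2.INTER_CUBIC))
R=Rn.from_quat(st['tcp_rot']).as_matrix();print(R.T@(np.array([.5782,.069,.0846])-st['eef_pos']))
E
```

```text
time: 4.6
eef_pos: [0.5798, 0.0696, 0.1109]
tcp_rot: [0.743, 0.669, -0.0, -0.0]
contact_force: [0.7, 0.1, -0.4]
opening: 0.225
[0.57982274 0.06958703 0.11087219] [ 0.71711403  0.09757313 -0.38821702] 0.2247842325160982
[-0.00075644 -0.00152798  0.02627354]
```

View pics/wrist5.png

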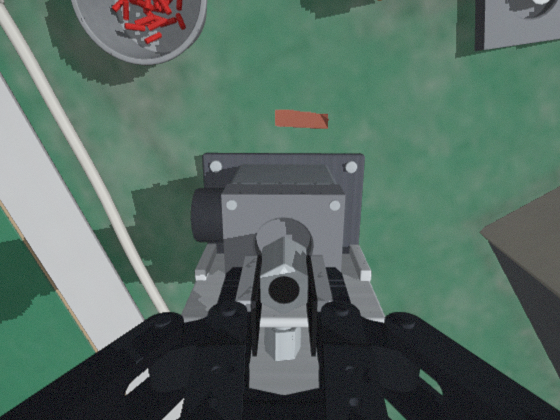

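View pics/c9.png

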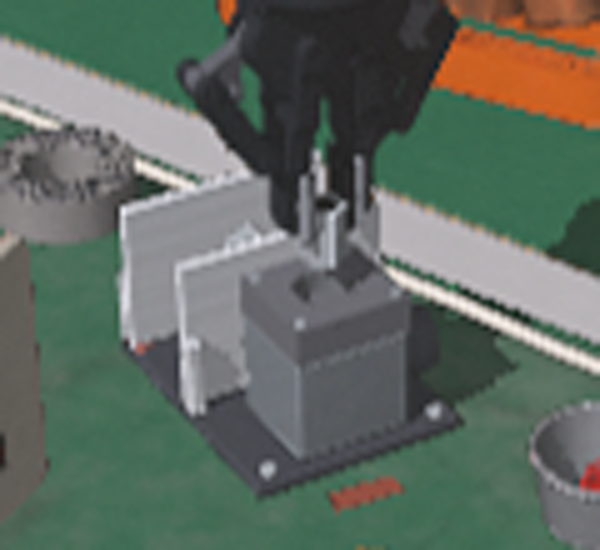

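Run:
```python
import cv2
im=cv2.imread('pics/wrist5.png')
cv2.imwrite('pics/c10.png',cv2.resize(im[200:300,230:340],None,fx=6,fy=6,interpolation=cv2.INTER_CUBIC))
```

```text
(no output)
```

View pics/c10.png

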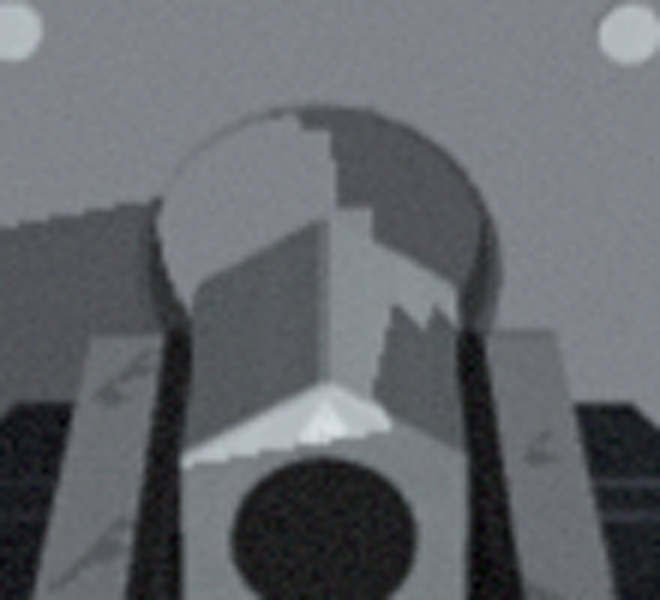

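Run:
```python
from h import *
import json
np.set_printoptions(precision=4,suppress=True)
st=ctrl.get_state();s4={k:np.array(v) for k,v in json.load(open('s4.json')).items()}
W=cam('wrist',st);W4=cam('wrist',s4)
u=(283.75,245.4)
print('height',tri((W,u),(W4,(274.2,131.9))))
w=plane(W,u,.082);R=Rn.from_quat(st['tcp_rot']).as_matrix()
print(w,'well in tool',R.T@(w-st['eef_pos']))
c=lambda x,y:((x+.5)/6+230-.5,(y+.5)/6+200-.5)
for p in [(320,218),(193,285),(460,290)]:
    print(R.T@(plane(W,c(*p),st['eef_pos'][2]-.0146)-st['eef_pos']))
```

```text
height (array([0.5765, 0.0692, 0.0948]), [np.float64(0.40581026926474606), np.float64(0.4058102692647782)])
[0.5823 0.0682 0.082 ] well in tool [-0.0007  0.0004  0.0311]
[-0.0011 -0.0119  0.0146]
[-0.011  -0.0062  0.0146]
[ 0.0098 -0.0058  0.0146]
```

The two wrist views disagree by about 4 mm along tool y. The near view shows nut and well together, so it is the safer one relatively, and it says they are 0.7 mm apart. I go down to just above the mouth and look again.

```bash
python3 -m jog '[{"grip":0.9,"xyz":[0,0,0.006],"dr":[0,0,0]},{"grip":0.9,"xyz":[0,0,0.0115],"dr":[0,0,0]},{"grip":0.9,"xyz":[0,0,0.0115],"dr":[0,0,0]},{"grip":0.9,"xyz":[0,0,0.0115],"dr":[0,0,0]}]' 40
python3 - <<'E'
from h import *
st=ctrl.get_state(); 
for n in('wrist','scene'): cv2.imwrite(f'pics/{n}6.png',ctrl.read_camera(n)[:,:,::-1])
print(st['eef_pos'],st['contact_force'],st['opening'])
s=cv2.imread('pics/scene6.png');cv2.imwrite('pics/c11.png',cv2.resize(s[155:205,250:305],None,fx=10,fy=10,interpolation=cv2.INTER_CUBIC))
im=cv2.imread('pics/wrist6.png')
cv2.imwrite('pics/c12.png',cv2.resize(im[210:310,230:340],None,fx=6,fy=6,interpolation=cv2.INTER_CUBIC))
E
```

```text
time: 5.08
eef_pos: [0.5799, 0.0687, 0.0987]
tcp_rot: [0.744, 0.669, -0.0, -0.0]
contact_force: [0.6, 0.6, -0.6]
opening: 0.22
[0.57990593 0.0687067  0.09874268] [ 0.55993182  0.59523613 -0.59461035] 0.21964041299605697
```

View pics/c12.png

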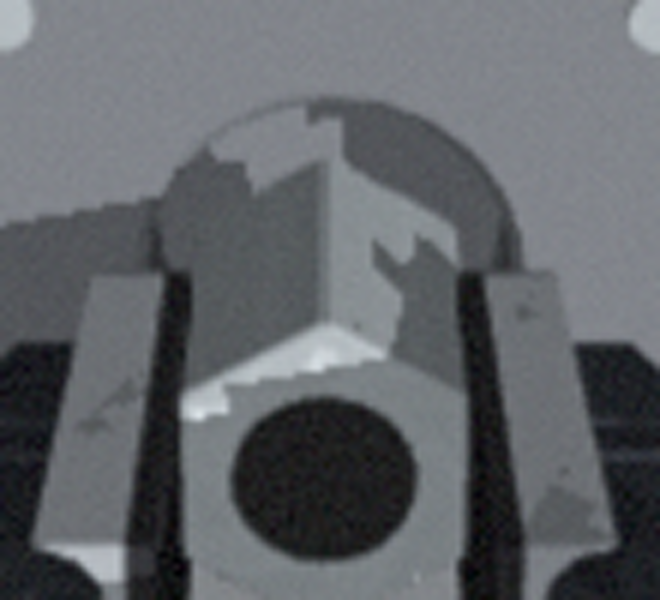

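View pics/c11.png

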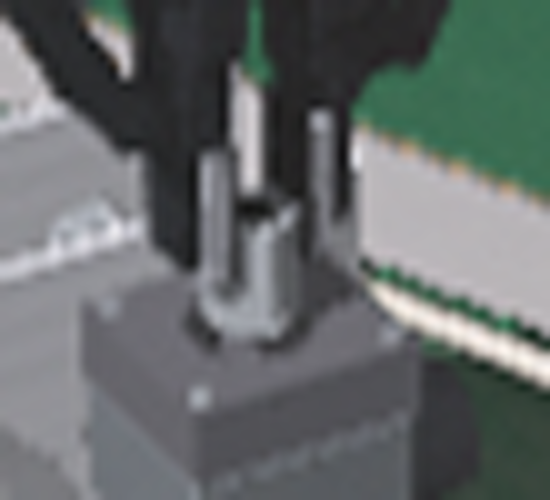

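Nut and well rim now show together. Nut corner to rim is about 5 mm at the front, where about 3.3 mm is expected, so I shift about 1.3 mm back and 0.7 mm sideways while going down.

```bash
python3 -m jog '[{"grip":0.9,"xyz":[0.0007,-0.0013,0],"dr":[0,0,0]},{"grip":0.9,"xyz":[0.0007,-0.0013,0],"dr":[0,0,0]},{"grip":0.9,"xyz":[0.0007,-0.0013,0.003],"dr":[0,0,0]},{"grip":0.9,"xyz":[0.0007,-0.0013,0.006],"dr":[0,0,0]},{"grip":0.9,"xyz":[0.0007,-0.0013,0.006],"dr":[0,0,0]}]' 40
python3 - <<'E'
from h import *
st=ctrl.get_state(); 
cv2.imwrite(f'pics/w7.png',ctrl.read_camera('wrist')[:,:,::-1])
print(st['eef_pos'],st['contact_force'],st['opening'])
im=cv2.imread('pics/w7.png')
cv2.imwrite('pics/c13.png',cv2.resize(im[210:310,230:340],None,fx=6,fy=6,interpolation=cv2.INTER_CUBIC))
E
```

```text
time: 5.6
eef_pos: [0.5785, 0.0696, 0.0924]
tcp_rot: [0.744, 0.669, -0.001, -0.001]
contact_force: [0.1, -0.7, -0.4]
opening: 0.219
[0.57851145 0.0696168  0.09244834] [ 0.09839519 -0.69096086 -0.37598503] 0.21915907809757326
```

View pics/c13.png

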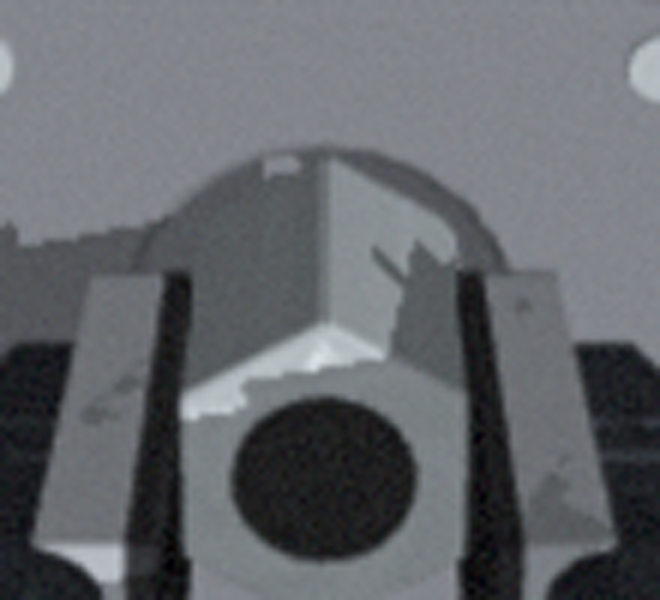

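It is inside the rim, centred, with no contact force. Lowering the rest of the way.

```bash
python3 -m jog '[{"grip":0.9,"xyz":[0,0,0.003],"dr":[0,0,0]},{"grip":0.9,"xyz":[0,0,0.006],"dr":[0,0,0]},{"grip":0.9,"xyz":[0,0,0.007],"dr":[0,0,0]},{"grip":0.9,"xyz":[0,0,0.007],"dr":[0,0,0]}]' 30
python3 - <<'E'
from h import *
st=ctrl.get_state(); print(st['eef_pos'],st['contact_force'],st['opening'])
E
```

```text
time: 5.98
eef_pos: [0.5787, 0.0696, 0.0857]
tcp_rot: [0.744, 0.669, -0.0, -0.0]
contact_force: [0.3, -1.1, -0.4]
opening: 0.218
[0.57867343 0.06960565 0.08568861] [ 0.30006065 -1.09913925 -0.41506464] 0.21763028989201516
```

```bash
python3 -m jog '[{"grip":0.9,"xyz":[0,0,0.0008],"dr":[0,0,0]},{"grip":0.9,"xyz":[0,0,0.0015],"dr":[0,0,0]},{"grip":0.9,"xyz":[0,0,0.0015],"dr":[0,0,0]}]' 20
python3 - <<'E'
from h import *
st=ctrl.get_state(); print(st['eef_pos'],st['contact_force'],st['opening'])
cv2.imwrite(f'pics/w8.png',ctrl.read_camera('wrist')[:,:,::-1])
im=cv2.imread('pics/w8.png')
cv2.imwrite('pics/c14.png',cv2.resize(im[210:310,230:340],None,fx=6,fy=6,interpolation=cv2.INTER_CUBIC))
E
```

```text
time: 6.23
eef_pos: [0.5791, 0.0696, 0.0848]
tcp_rot: [0.743, 0.669, -0.0, -0.0]
contact_force: [0.1, 0.4, -0.7]
opening: 0.217
[0.57905038 0.06956337 0.08475405] [ 0.12737355  0.41692525 -0.65027712] 0.21741044313752642
```

View pics/c14.png

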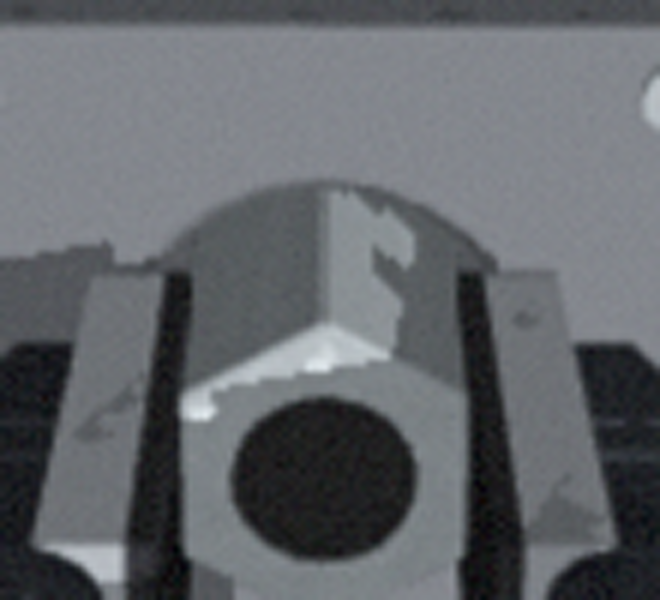

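```bash
python3 -m jog '[{"grip":0.9,"xyz":[0,0,0.0007],"dr":[0,0,0]},{"grip":0.9,"xyz":[0,0,0.0012],"dr":[0,0,0]},{"grip":0.9,"xyz":[0,0,0.0012],"dr":[0,0,0]}]' 20
python3 - <<'E'
from h import *
st=ctrl.get_state(); print(st['eef_pos'],st['contact_force'],st['opening'])
E
```

```text
time: 6.53
eef_pos: [0.5793, 0.0696, 0.0846]
tcp_rot: [0.743, 0.669, 0.0, 0.0]
contact_force: [-1.5, -0.0, 4.7]
opening: 0.217
[0.57929798 0.06958712 0.08461274] [-1.52179654 -0.0460357   4.68187938] 0.21716766955143024
```

Contact of 4.7 N at TCP z 84.6 mm, exactly the predicted seated height. Release and rise.

```bash
python3 -m jog '[{"grip":0.7,"xyz":[0,0,0],"dr":[0,0,0]},{"grip":0.55,"xyz":[0,0,0],"dr":[0,0,0]},{"grip":0.45,"xyz":[0,0,0],"dr":[0,0,0]},{"grip":0.45,"xyz":[0,0,-0.005],"dr":[0,0,0]},{"grip":0.45,"xyz":[0,0,-0.03],"dr":[0,0,0]},{"grip":0.4,"xyz":[0,0,-0.065],"dr":[0,0,0]},{"grip":0.4,"xyz":[0,0.02,-0.1],"dr":[0,0,0]},{"grip":0.4,"xyz":[0,0.055,-0.115],"dr":[0,0,0]},{"grip":0.4,"xyz":[0,0.09,-0.115],"dr":[0,0,0]},{"grip":0.4,"xyz":[0,0.11,-0.115],"dr":[0,0,0]},{"grip":0.4,"xyz":[0,0.11,-0.115],"dr":[0,0,0]},{"grip":0.4,"xyz":[0,0.11,-0.115],"dr":[0,0,0]}]' 30
python3 - <<'E'
from h import *
import json
st=ctrl.get_state();  im=ctrl.read_camera('wrist')
json.dump({k:st[k].tolist() for k in('eef_pos','tcp_rot')},open('s9.json','w'))
cv2.imwrite('pics/w9.png',im[:,:,::-1]); print(st['eef_pos'],st['contact_force'],st['opening'])
s=ctrl.read_camera('scene')[:,:,::-1];cv2.imwrite('pics/c15.png',cv2.resize(s[140:240,230:320],None,fx=6,fy=6,interpolation=cv2.INTER_CUBIC))
cv2.imwrite('pics/c16.png',cv2.resize(im[60:260,190:360,::-1],None,fx=3,fy=3,interpolation=cv2.INTER_CUBIC))
E
```

```text
time: 7.53
eef_pos: [0.6887, 0.0578, 0.198]
tcp_rot: [0.744, 0.669, -0.0, -0.0]
contact_force: [-0.7, 0.5, -0.6]
opening: 0.6
[0.6887332  0.05776151 0.19802035] [-0.66223892  0.48898858 -0.56897418] 0.6004632740665393
```

View pics/w9.png

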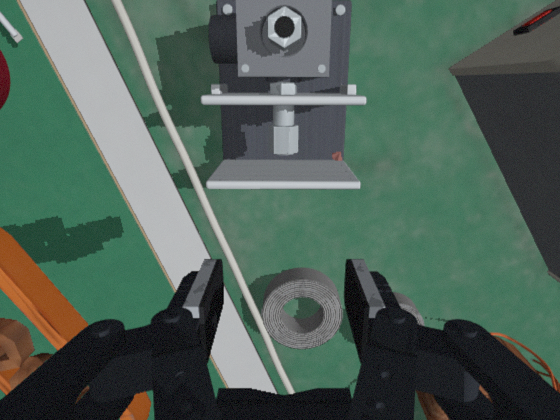

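View pics/c15.png

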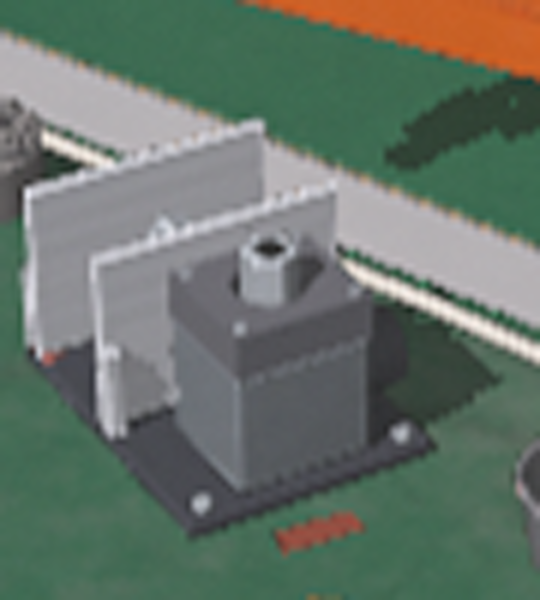

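View pics/c16.png

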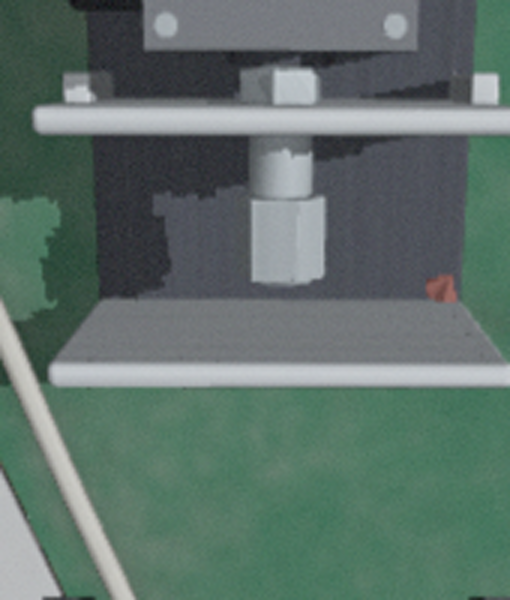

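The nut sits upright in the well at (285,27) and the bolt head lies behind the bracket at (286,140). Locating the bolt head.

Run:
```python
from h import *
import json
np.set_printoptions(precision=4,suppress=True)
L=lambda f:{k:np.array(v) for k,v in json.load(open(f)).items()}
s9=L('s9.json');s4=L('s4.json');W9,W4=cam('wrist',s9),cam('wrist',s4)
c=lambda x,y:((x+.5)/3+190-.5,(y+.5)/3+60-.5)
c4=lambda x,y:((x+.5)/3.07+195-.5,(y+.5)/3.07+85-.5)
ex=np.array([np.cos(np.radians(-6.2)),np.sin(np.radians(-6.2)),0])
def ed(a,b,z,off):
    p,q=plane(W9,a,z),plane(W9,b,z);v=q-p;print((p+q)/2,np.linalg.norm(v)*1e3,np.degrees(np.arctan2(v[1],v[0])),'bolt',(p+q)/2+ex*off)
# bracket rear edge top, flange rear edge top (full image w9)
g=cv2.imread('pics/w9.png')
cv2.imwrite('pics/c17.png',cv2.resize(g[80:200,190:375],None,fx=4.3,fy=4.3,interpolation=cv2.INTER_CUBIC))
for u4,u9 in [((205,382),(250,197)),((288,376),(323,197)),((234,460),(250,280)),((287,456),(325,278))]:
    print(tri((W4,c4(*u4)),(W9,c(*u9))), plane(W9,c(*u9),.069))
print('well9',plane(W9,(285,27),.098), plane(W9,(285,27),.098)+ex*.071)
```

```text
(array([0.6377, 0.0534, 0.0688]), [np.float64(1.3994032457005763), np.float64(1.3994032457005903)]) [0.6381 0.0547 0.069 ]
(array([0.641 , 0.0727, 0.06  ]), [np.float64(0.1735967567069729), np.float64(0.1735967567069634)]) [0.6399 0.0723 0.069 ]
(array([0.6581, 0.0547, 0.0711]), [np.float64(2.2516662916212002), np.float64(2.2516662916212087)]) [0.6581 0.0524 0.069 ]
(array([0.6595, 0.0707, 0.0693]), [np.float64(0.1808051540171848), np.float64(0.18080515401717087)]) [0.6596 0.0709 0.069 ]
well9 [0.5781 0.0697 0.098 ] [0.6487 0.062  0.098 ]
```

View pics/c17.png

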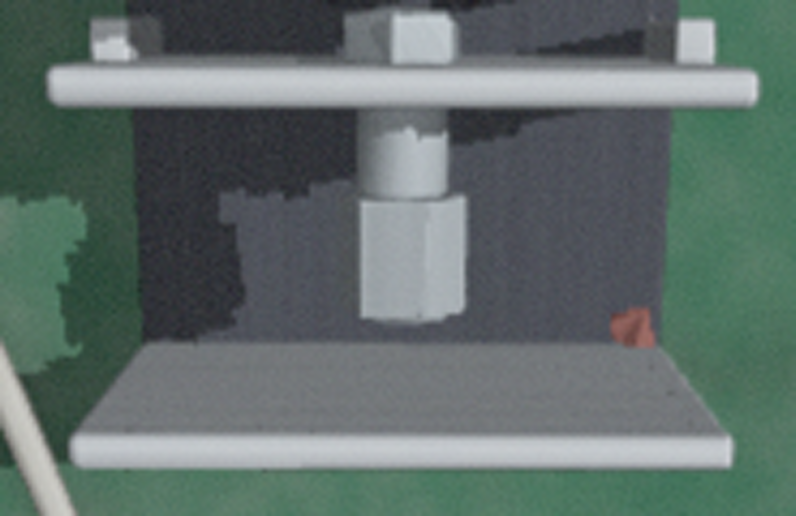

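```bash
python3 -m jog '[{"grip":0.45,"xyz":[0,-0.02,0],"dr":[0,0,0]},{"grip":0.45,"xyz":[0,-0.038,0.01],"dr":[0,0,0]},{"grip":0.45,"xyz":[0,-0.04,0.04],"dr":[0,0,0]},{"grip":0.45,"xyz":[0,-0.04,0.07],"dr":[0,0,0]},{"grip":0.45,"xyz":[0,-0.04,0.092],"dr":[0,0,0]},{"grip":0.45,"xyz":[0,-0.04,0.092],"dr":[0,0,0]},{"grip":0.45,"xyz":[0,-0.04,0.092],"dr":[0,0,0]}]' 40
python3 - <<'E'
from h import *
import json
st=ctrl.get_state();  im=ctrl.read_camera('wrist')
cv2.imwrite('pics/w10.png',im[:,:,::-1]); print(st['eef_pos'],st['contact_force'],st['opening'])
s=ctrl.read_camera('scene')[:,:,::-1];cv2.imwrite('pics/c18.png',cv2.resize(s[120:240,210:330],None,fx=5,fy=5,interpolation=cv2.INTER_CUBIC))
R=Rn.from_quat(st['tcp_rot']).as_matrix();print(R[:,0],R.T@(np.array([.6489,.0622,.040])-st['eef_pos']))
E
```

```text
time: 8.22
eef_pos: [0.6467, 0.0625, 0.1053]
tcp_rot: [0.743, 0.669, -0.001, -0.001]
contact_force: [-0.1, 0.1, 0.4]
opening: 0.553
[0.64674357 0.06254504 0.10534071] [-0.10951943  0.07626295  0.37629136] 0.5528486777645653
[ 1.05290464e-01  9.94441497e-01 -1.66318930e-04] [-0.0001052   0.00243175  0.06533187]
```

View pics/w10.png

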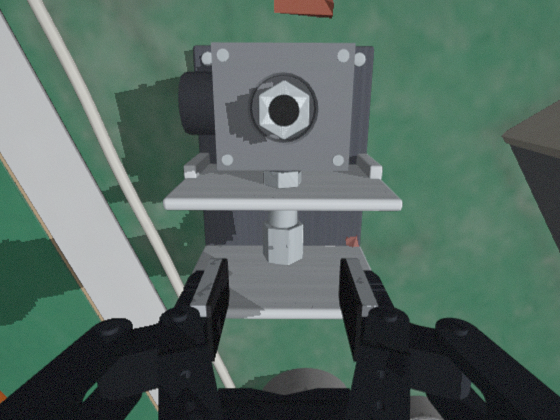

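View pics/c18.png

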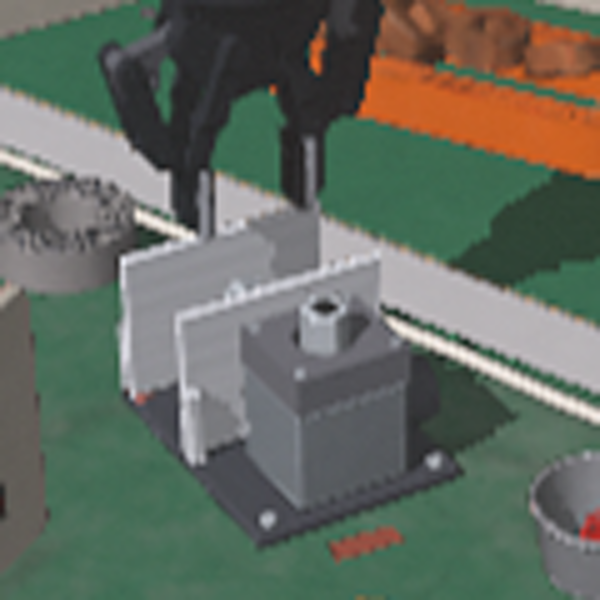

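The bolt head at (285,243) is centred between the pads at 228 and 341, and the seated nut at (284,108) is undisturbed. Descending into the gap.

```bash
python3 -m jog '[{"grip":0.45,"xyz":[0,0.002,0.005],"dr":[0,0,0]},{"grip":0.45,"xyz":[0,0.002,0.02],"dr":[0,0,0]},{"grip":0.45,"xyz":[0,0.002,0.035],"dr":[0,0,0]},{"grip":0.45,"xyz":[0,0.002,0.05],"dr":[0,0,0]},{"grip":0.45,"xyz":[0,0.002,0.06],"dr":[0,0,0]},{"grip":0.45,"xyz":[0,0.002,0.065],"dr":[0,0,0]},{"grip":0.45,"xyz":[0,0.002,0.065],"dr":[0,0,0]},{"grip":0.45,"xyz":[0,0.002,0.065],"dr":[0,0,0]}]' 40
python3 - <<'E'
from h import *
st=ctrl.get_state();  im=ctrl.read_camera('wrist')
cv2.imwrite('pics/w11.png',im[:,:,::-1]); print(st['eef_pos'],st['contact_force'],st['opening'])
E
```

```text
time: 8.98
eef_pos: [0.6504, 0.062, 0.0409]
tcp_rot: [0.743, 0.669, -0.0, -0.0]
contact_force: [-0.1, -0.2, 0.1]
opening: 0.553
[0.65043532 0.06201928 0.04091334] [-0.07958135 -0.24934015  0.05045215] 0.552741556130735
```

View pics/w11.png

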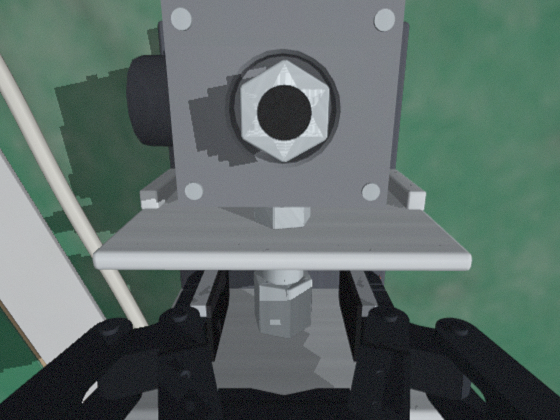

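The fingers stand either side of the head at (285,305), with no contact. Closing with 60 N.

```bash
python3 -m jog '[{"grip":0.6,"xyz":[0,0,0],"dr":[0,0,0]},{"grip":0.7,"xyz":[0,0,0],"dr":[0,0,0]},{"grip":0.9,"xyz":[0,0,0],"dr":[0,0,0]},{"grip":0.9,"xyz":[0,0,0],"dr":[0,0,0]},{"grip":0.9,"xyz":[0,0,0],"dr":[0,0,0]},{"grip":0.9,"xyz":[0,0,0],"dr":[0,0,0]},{"grip":0.9,"xyz":[0,0,0],"dr":[0,0,0]},{"grip":0.9,"xyz":[0,0,0],"dr":[0,0,0]}]' 60
python3 - <<'E'
from h import *
st=ctrl.get_state();print(st['eef_pos'],st['contact_force'],st['wrist_torque'],st['opening'])
E
python3 -m jog '[{"grip":0.9,"xyz":[0,0,0],"dr":[0,0,0]},{"grip":0.9,"xyz":[0,0,0],"dr":[0,0,0]},{"grip":0.9,"xyz":[0,0,0],"dr":[0,0,0]},{"grip":0.9,"xyz":[0,0,0],"dr":[0,0,0]},{"grip":0.9,"xyz":[0,0,0],"dr":[0,0,0]},{"grip":0.9,"xyz":[0,0,0],"dr":[0,0,0]},{"grip":0.9,"xyz":[0,0,0],"dr":[0,0,0]},{"grip":0.9,"xyz":[0,0,0],"dr":[0,0,0]},{"grip":0.9,"xyz":[0,0,0],"dr":[0,0,0]},{"grip":0.9,"xyz":[0,0,0],"dr":[0,0,0]},{"grip":0.9,"xyz":[0,0,0],"dr":[0,0,0]},{"grip":0.9,"xyz":[0,0,0],"dr":[0,0,0]}]' 60
python3 - <<'E'
from h import *
st=ctrl.get_state();  im=ctrl.read_camera('wrist')
cv2.imwrite('pics/w12.png',im[:,:,::-1]); print(st['eef_pos'],st['contact_force'],st['wrist_torque'],st['opening'])
cv2.imwrite('pics/c19.png',cv2.resize(im[230:350,200:370,::-1],None,fx=4.5,fy=4.5,interpolation=cv2.INTER_CUBIC))
E
```

```text
time: 9.7
eef_pos: [0.6514, 0.0614, 0.0429]
tcp_rot: [0.743, 0.669, 0.0, 0.001]
contact_force: [-1.9, -4.4, 6.6]
opening: 0.227
[0.6513645  0.06140628 0.04291278] [-1.91844417 -4.37497559  6.58474739] [-0.44074349  0.24808034 -0.0072337 ] 0.22668373413336204
time: 10.7
eef_pos: [0.6513, 0.0614, 0.0429]
tcp_rot: [0.743, 0.669, 0.0, 0.001]
contact_force: [-2.2, -3.6, 4.8]
opening: 0.229
[0.65134895 0.0614038  0.04288933] [-2.1554427  -3.56808252  4.76231296] [-0.4124431   0.28408297  0.01198209] 0.22875653999877554
```

View pics/c19.png

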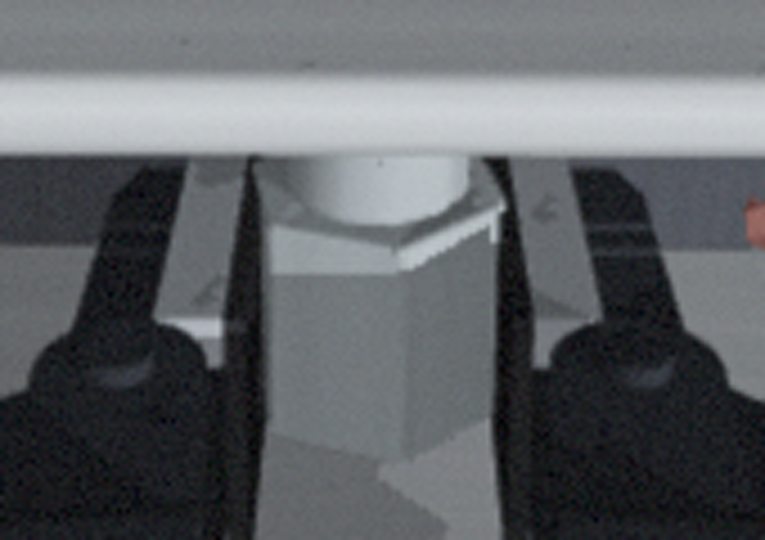

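The grip is on the head, but the ridge at crop column 400 is not quite midway between the pads, which is column 380. I hold longer with a firmer grip to let the flats settle, then compare.

```bash
python3 -m jog '[{"grip":0.95,"xyz":[0,0,0],"dr":[0,0,0]},{"grip":0.95,"xyz":[0,0,0],"dr":[0,0,0]},{"grip":0.95,"xyz":[0,0,0],"dr":[0,0,0]},{"grip":0.95,"xyz":[0,0,0],"dr":[0,0,0]},{"grip":0.95,"xyz":[0,0,0],"dr":[0,0,0]},{"grip":0.95,"xyz":[0,0,0],"dr":[0,0,0]},{"grip":0.95,"xyz":[0,0,0],"dr":[0,0,0]},{"grip":0.95,"xyz":[0,0,0],"dr":[0,0,0]},{"grip":0.95,"xyz":[0,0,0],"dr":[0,0,0]},{"grip":0.95,"xyz":[0,0,0],"dr":[0,0,0]},{"grip":0.95,"xyz":[0,0,0],"dr":[0,0,0]},{"grip":0.95,"xyz":[0,0,0],"dr":[0,0,0]}]' 80
python3 - <<'E'
from h import *
st=ctrl.get_state();  im=ctrl.read_camera('wrist')
cv2.imwrite('pics/w13.png',im[:,:,::-1]); print(st['eef_pos'],st['contact_force'],st['wrist_torque'],st['opening'],Rn.from_quat(st['tcp_rot']).as_matrix())
cv2.imwrite('pics/c20.png',cv2.resize(im[230:350,200:370,::-1],None,fx=4.5,fy=4.5,interpolation=cv2.INTER_CUBIC))
s=ctrl.read_camera('scene')[:,:,::-1];cv2.imwrite('pics/c21.png',cv2.resize(s[120:240,210:330],None,fx=5,fy=5,interpolation=cv2.INTER_CUBIC))
E
```

```text
time: 11.75
eef_pos: [0.6514, 0.0614, 0.043]
tcp_rot: [0.744, 0.669, 0.0, 0.001]
contact_force: [-2.0, -3.4, 6.6]
opening: 0.224
[0.65135055 0.06142258 0.0429552 ] [-2.00924397 -3.360061    6.60281173] [-0.4395973   0.38243854 -0.00886913] 0.22372006129489266 [[ 1.05594562e-01  9.94408351e-01  1.34912833e-03]
 [ 9.94409020e-01 -1.05593484e-01 -8.46730291e-04]
 [-6.99536512e-04  1.43099550e-03 -9.99998731e-01]]
```

View pics/c20.png

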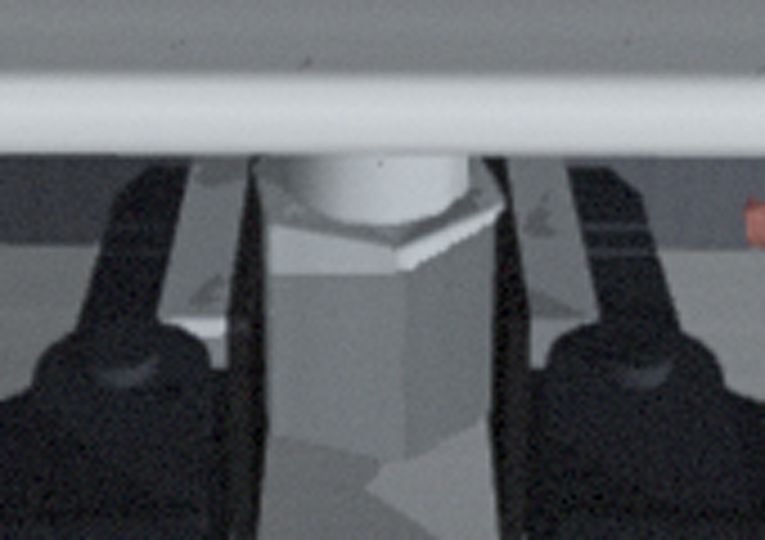

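View pics/c21.png

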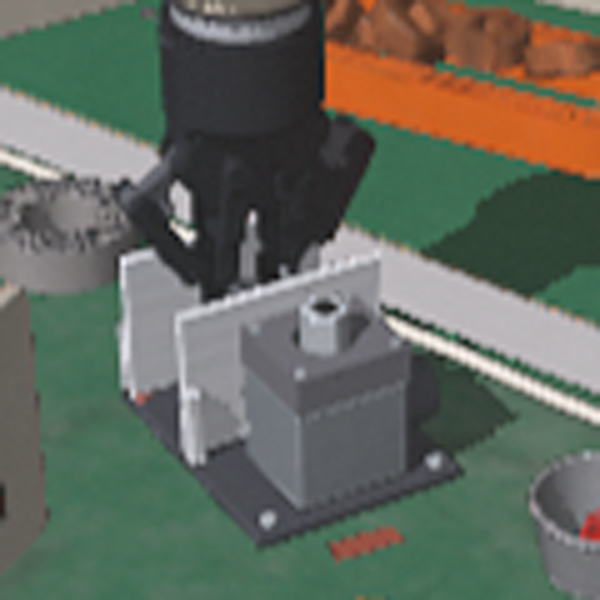

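Run:
```python
from h import *
a=0;o=[]
for i in range(6):
    st=ctrl.get_state();o.append(st['opening']); a=a+ctrl.read_camera('wrist').astype(float)
a=(a/6).astype(np.uint8)[:,:,::-1]; cv2.imwrite('pics/avg1.png',a); print(np.round(o,4),st['time'],st['eef_pos'],st['contact_force'])
b=cv2.resize(a[262:340,235:335],None,fx=7.5,fy=7.5,interpolation=cv2.INTER_CUBIC)
b=cv2.convertScaleAbs(b,alpha=1.4,beta=0); cv2.imwrite('pics/c22.png',b)
```

```text
[0.2183 0.2241 0.2228 0.2206 0.223  0.2235] 12.1 [0.65134866 0.06141931 0.04295241] [-1.66329163 -3.25572506  6.24463659]
```

View pics/c22.png

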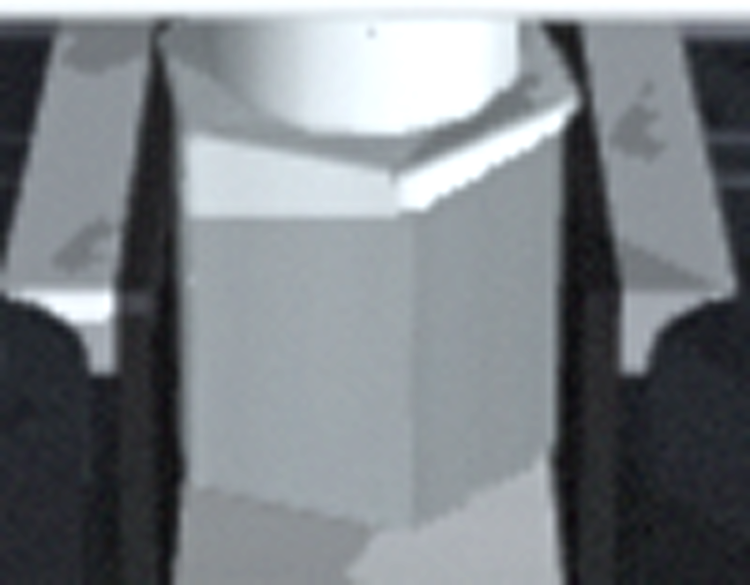

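Run:
```python
from h import *
np.set_printoptions(precision=2,suppress=True)
st=ctrl.get_state();W=cam('wrist',st)
c=lambda x,y:((x+.5)/7.5+235-.5,(y+.5)/7.5+262-.5)
yaw=np.radians(-6.1);ex=np.array([np.cos(yaw),np.sin(yaw),0]);ey=np.array([-ex[1],ex[0],0])
def on(uv,off,B):
    o,d=ray(W,uv);P0=B+ex*off;s=((P0-o)@ex)/(d@ex);X=o+s*d-B;return np.array([X@ey,X[2]])*1e3
B=np.array([.6489,.0622,.06])
for dx in(0,.002,-.002):
  b=B+ex*dx
  for off,pts in((-.01,[(185,130),(395,175),(580,95)]),(.01,[(190,485),(412,527),(548,458)])):
    P=[on(c(*p),off,b) for p in pts];print(dx,off,np.array(P).round(2).tolist(),[np.degrees(np.arctan2(*(P[i+1]-P[i])[::-1])).round(1) for i in(0,1)],[np.linalg.norm(P[i+1]-P[i]).round(1) for i in(0,1)])
print((st['eef_pos']-B)@ey*1e3,(st['eef_pos']-B)@ex*1e3)
```

```text
0 -0.01 [[-10.03, 8.84], [-0.05, 12.96], [9.06, 5.44]] [np.float64(22.4), np.float64(-39.5)] [np.float64(10.8), np.float64(11.8)]
0 0.01 [[-10.17, 8.78], [0.86, 12.04], [7.83, 6.58]] [np.float64(16.5), np.float64(-38.1)] [np.float64(11.5), np.float64(8.9)]
0.002 -0.01 [[-10.28, 5.33], [-0.01, 9.57], [9.37, 1.82]] [np.float64(22.4), np.float64(-39.5)] [np.float64(11.1), np.float64(12.2)]
0.002 0.01 [[-10.38, 6.07], [0.91, 9.41], [8.04, 3.82]] [np.float64(16.5), np.float64(-38.1)] [np.float64(11.8), np.float64(9.1)]
-0.002 -0.01 [[-9.77, 12.36], [-0.09, 16.35], [8.75, 9.06]] [np.float64(22.4), np.float64(-39.5)] [np.float64(10.5), np.float64(11.5)]
-0.002 0.01 [[-9.97, 11.49], [0.81, 14.68], [7.62, 9.34]] [np.float64(16.5), np.float64(-38.1)] [np.float64(11.2), np.float64(8.7)]
-0.4955127636446081 2.508564854840004
```

Opening (0.222) and corner angles (about −5 to −8° off square) disagree, so the head may be jammed slightly off square. There is plenty of time: I open, let the bolt drag on, and watch the angle.

```bash
python3 -m jog '[{"grip":0.6,"xyz":[0,0,0],"dr":[0,0,0]},{"grip":0.6,"xyz":[0,0,0],"dr":[0,0,0]},{"grip":0.6,"xyz":[0,0,0],"dr":[0,0,0]}]' 80
cat > look.py <<'E'
from h import *
import sys
n=sys.argv[1]
st=ctrl.get_state();a=sum(ctrl.read_camera('wrist').astype(float) for i in range(2))/2
a=a.astype(np.uint8)[:,:,::-1];print(st['time'],st['eef_pos'],st['contact_force'],st['opening'])
cv2.imwrite(f'pics/{n}.png',a)
b=cv2.resize(a[262:340,235:335],None,fx=7.5,fy=7.5,interpolation=cv2.INTER_CUBIC)
cv2.imwrite(f'pics/{n}c.png',cv2.convertScaleAbs(b,alpha=1.4,beta=0))
E
python3 look.py o1
```

```text
time: 12.4
eef_pos: [0.6502, 0.0625, 0.0409]
tcp_rot: [0.744, 0.669, -0.0, -0.001]
contact_force: [0.8, 0.6, -0.8]
opening: 0.398
12.4 [0.65022144 0.06252363 0.04092651] [ 0.77204544  0.56525971 -0.84409072] 0.3978548543871144
```

View pics/o1c.png

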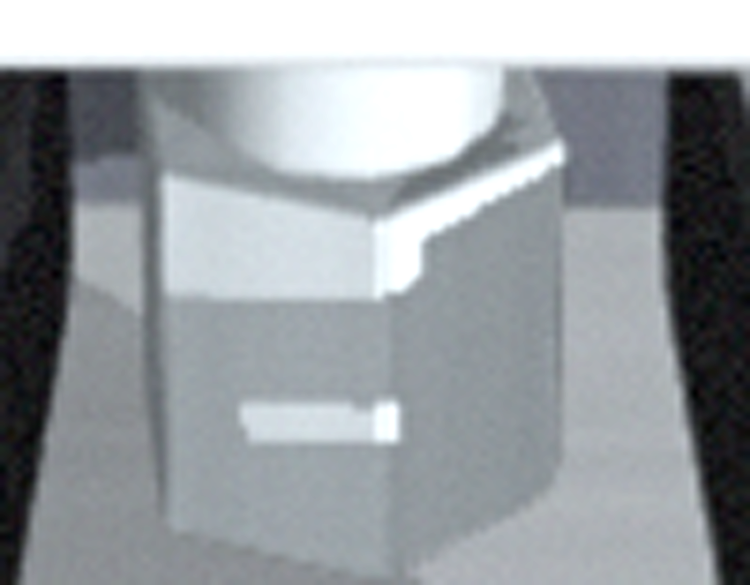

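```bash
python3 -m jog '[{"grip":0.55,"xyz":[0,0,0],"dr":[0,0,0]},{"grip":0.55,"xyz":[0,0,0],"dr":[0,0,0]},{"grip":0.55,"xyz":[0,0,0],"dr":[0,0,0]},{"grip":0.55,"xyz":[0,0,0],"dr":[0,0,0]},{"grip":0.55,"xyz":[0,0,0],"dr":[0,0,0]},{"grip":0.55,"xyz":[0,0,0],"dr":[0,0,0]},{"grip":0.55,"xyz":[0,0,0],"dr":[0,0,0]},{"grip":0.55,"xyz":[0,0,0],"dr":[0,0,0]}]' 80
python3 look.py o2
```

```text
time: 13.17
eef_pos: [0.6507, 0.062, 0.0416]
tcp_rot: [0.744, 0.669, 0.0, 0.0]
contact_force: [0.2, -0.1, 0.5]
opening: 0.452
13.1667 [0.65070461 0.0619789  0.04164097] [ 0.23826651 -0.07759062  0.52586358] 0.45168079070787126
```

View pics/o2c.png

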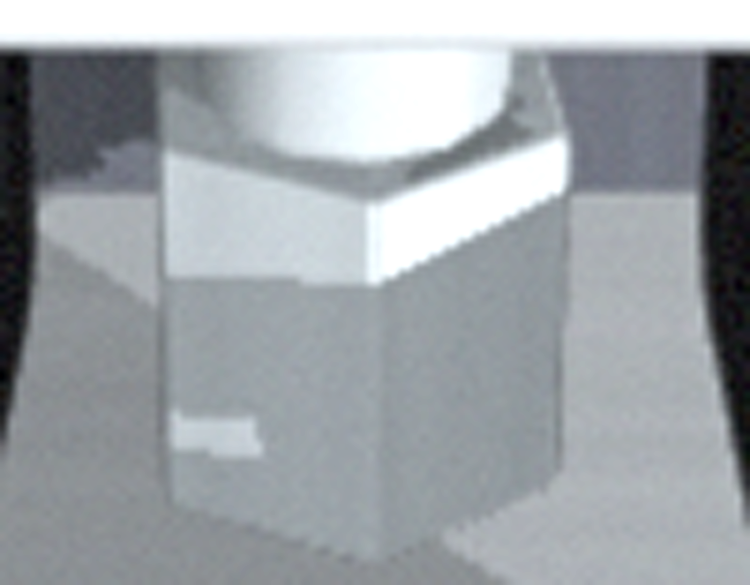

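The bolt turns the expected way, with the ridge moving left and now about −4° off square. I recentre slightly, then close about 0.6 s from now.

```bash
python3 -m jog '[{"grip":0.6,"xyz":[-0.0004,-0.001,0.0025],"dr":[0,0,0]},{"grip":0.65,"xyz":[-0.0004,-0.001,0.0025],"dr":[0,0,0]},{"grip":0.68,"xyz":[-0.0004,-0.001,0.0025],"dr":[0,0,0]},{"grip":0.68,"xyz":[-0.0004,-0.001,0.0025],"dr":[0,0,0]}]' 80
python3 look.py o3
```

```text
time: 13.6
eef_pos: [0.6495, 0.0617, 0.039]
tcp_rot: [0.744, 0.669, -0.0, -0.0]
contact_force: [1.3, -0.0, 0.4]
opening: 0.317
13.6 [0.64952048 0.06166642 0.03897502] [ 1.32781977 -0.01115661  0.38175897] 0.317405843014896
```

View pics/o3c.png

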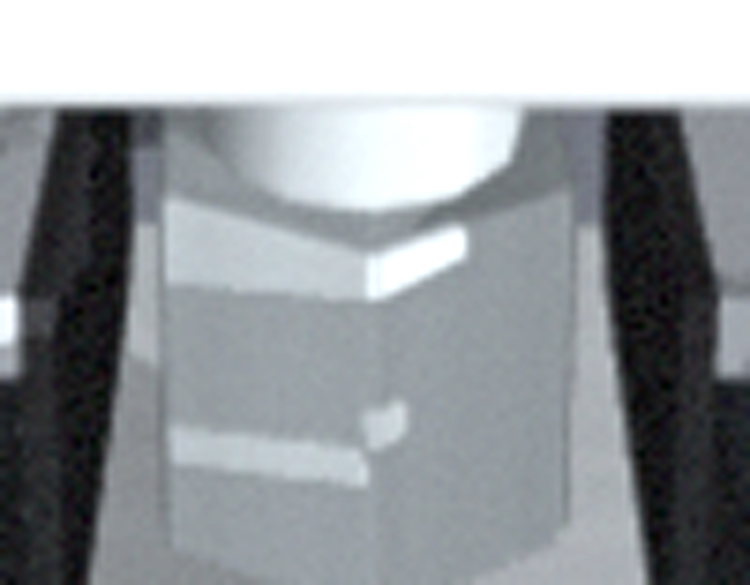

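Now symmetric: corners at (165,195), (370,247) and (572,192). Closing.

```bash
python3 -m jog '[{"grip":0.95,"xyz":[0,0,0],"dr":[0,0,0]},{"grip":0.95,"xyz":[0,0,0],"dr":[0,0,0]},{"grip":0.95,"xyz":[0,0,0],"dr":[0,0,0]},{"grip":0.95,"xyz":[0,0,0],"dr":[0,0,0]},{"grip":0.95,"xyz":[0,0,0],"dr":[0,0,0]},{"grip":0.95,"xyz":[0,0,0],"dr":[0,0,0]},{"grip":0.95,"xyz":[0,0,0],"dr":[0,0,0]},{"grip":0.95,"xyz":[0,0,0],"dr":[0,0,0]},{"grip":0.95,"xyz":[0,0,0],"dr":[0,0,0]},{"grip":0.95,"xyz":[0,0,0],"dr":[0,0,0]},{"grip":0.95,"xyz":[0,0,0],"dr":[0,0,0]},{"grip":0.95,"xyz":[0,0,0],"dr":[0,0,0]}]' 80
python3 look.py o4
python3 -m jog '[{"grip":0.95,"xyz":[0,0,0],"dr":[0,0,0]},{"grip":0.95,"xyz":[0,0,0],"dr":[0,0,0]},{"grip":0.95,"xyz":[0,0,0],"dr":[0,0,0]},{"grip":0.95,"xyz":[0,0,0],"dr":[0,0,0]},{"grip":0.95,"xyz":[0,0,0],"dr":[0,0,0]},{"grip":0.95,"xyz":[0,0,0],"dr":[0,0,0]},{"grip":0.95,"xyz":[0,0,0],"dr":[0,0,0]},{"grip":0.95,"xyz":[0,0,0],"dr":[0,0,0]},{"grip":0.95,"xyz":[0,0,0],"dr":[0,0,0]},{"grip":0.95,"xyz":[0,0,0],"dr":[0,0,0]},{"grip":0.95,"xyz":[0,0,0],"dr":[0,0,0]},{"grip":0.95,"xyz":[0,0,0],"dr":[0,0,0]}]' 80
python3 look.py o5
python3 - <<'E'
from h import *
o=[]
for i in range(5): o.append(ctrl.get_state()['opening']);s=ctrl.read_camera('scene')
print(np.round(o,4)); cv2.imwrite('pics/sceneF.png',s[:,:,::-1])
a=cv2.imread('pics/o4c.png').astype(int);b=cv2.imread('pics/o5c.png').astype(int);print(abs(a-b).mean(),abs(a-b).max())
cv2.imwrite('pics/topF.png',ctrl.read_camera('top')[:,:,::-1])
E
```

```text
time: 14.7
eef_pos: [0.6497, 0.0615, 0.0394]
tcp_rot: [0.743, 0.669, -0.0, 0.0]
contact_force: [-2.6, -3.2, 4.7]
opening: 0.217
14.7 [0.6496883  0.0615007  0.03939397] [-2.58415606 -3.22249177  4.71247985] 0.21685549563637396
time: 15.8
eef_pos: [0.6497, 0.0615, 0.0394]
tcp_rot: [0.743, 0.669, -0.0, 0.0]
contact_force: [-4.0, -3.3, 5.3]
opening: 0.217
15.8 [0.64969122 0.06149786 0.03939738] [-4.01432931 -3.26256303  5.25693658] 0.21674398850986387
[0.2185 0.2162 0.2197 0.2183 0.2146]
2.3220672364672366 34
```

View pics/o5c.png

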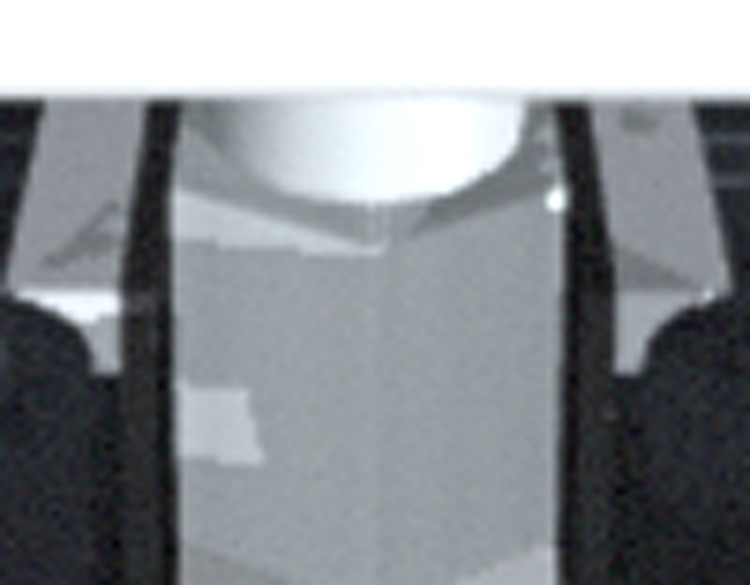

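View pics/sceneF.png

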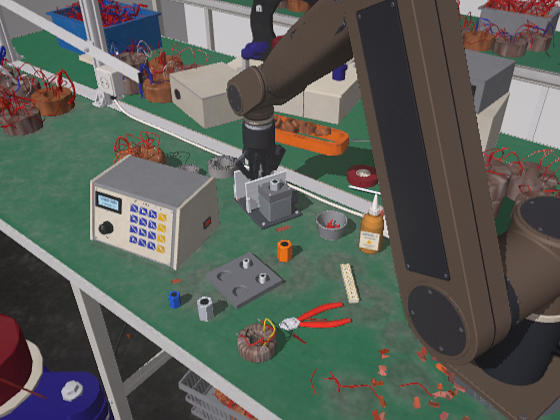

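View pics/topF.png

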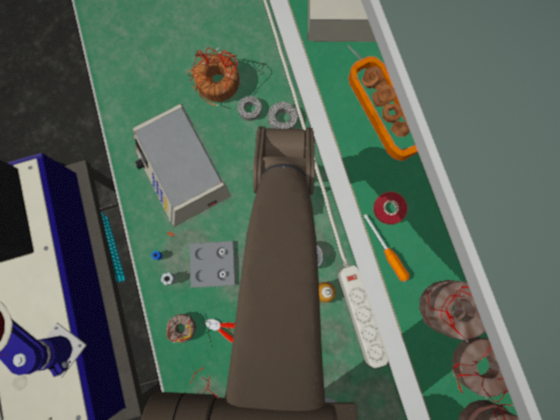

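The grip is now square: the opening is 0.217, the same as on the nut's flats. The head did not move over 1 s, the nut is seated, and everything else is in place. Handing in.

```bash
python3 -c "
from plant import ctrl
print(ctrl.sign_off(), ctrl.get_state()['time'])"
```

```text
the job is handed in; nothing more can be done
the job is handed in; nothing more can be done
```

I moved the plain small nut from the tray into the feed well, then took hold of the bolt head behind the bracket. I handed the job in at about 16 s, with the gripper still holding the head at an 80 N grip setting.

**Nut:** It touched the well floor with 4.7 N at the height I had predicted for a fully seated nut. Later pictures show it upright in the well.

**Bolt head:** My first grasp left the head roughly 5–8° off square, although the finger opening suggested it was nearly flat. I opened the fingers, let the bolt turn until the head looked symmetric, and gripped again.
- **Opening:** it now reads 0.217, matching the nut's flats at about 0.219.
- **Movement:** pictures taken 1 s apart show no turning, and the measured force is about 7 N.

**Other things:** The spacers, the look-alike nuts and the tape show no change in the last pictures. The cup is partly hidden by the arm in the top view but looks in place in the scene view.

**Disagreements:** Two wrist-camera views placed the well about 4 mm apart, so I lined the nut up against the well rim in close views. Triangulated heights were also uneven: nut top 27–34 mm, and 82–107 mm for the well mouth between pairs of views. The heights I used were checked by contact force.

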